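# Clip a capped glass syringe into its holder and draw the plunger for a leak test

## Robot

A 6-joint arm with a two-finger parallel gripper is mounted at the origin on the work surface. World frame = base frame: x ahead of the robot, y to its left, z up, the work surface at z = 0. Lengths are in m, angles in rad, forces in N, time in s.
With the tool pointing down it reaches from about 0.35 to 0.775 m from the base axis. Payload 7.3 kg.
Tool frame: the origin (TCP) lies at the very end of the fingers, on their centre line; the grasp point (between the pads) lies 19 mm behind it; x points along the fingers, y is the direction in which the jaws open and shut, and the axes are right-handed (so a half turn about x gives the same grasp; the last joint's range is limited). The gripper opens to 92 mm and grips with 3 to 60 N. Pads are 19 mm wide; open, the fingers measure 130 mm over their backs; the gripper's body (75 mm by 190 mm) begins 47 mm behind the grasp point.
Start: joints at [-1.314, 0.342, 1.524, -0, 1.275, -0.146], TCP at [0.206, -0.483, 0.227] pointing down, gripper open.
Joint ranges: [-2.53, 2.53], [-0.77, 2.02], [0.04, 2.7], [-1, 4.14], [0.28, 2.66], [-3.11, 3.11]. Speed limits (rad/s): [2.57, 2.57, 3.14, 3.14, 3.14, 3.14].

## Interface

Orientations are given as [roll, pitch, yaw] about the fixed x, y, z axes, in that order (R = Rz(yaw) Ry(pitch) Rx(roll)).
In Python, from cell import observe, vision, job gives the robot as it stands.
- The arm moves only by the tool send_rows, never from a script. Its argument "motion" is a list of rows, each an object with "hand": the opening, from -1 (shut) to 1 (fully open), so that 0 is half open; "slide": the shift along the tool's x, y, z in mm, a list of three; "spin": the turn about the tool's x in rad. In form: [{"hand": hand, "slide": [tx, ty, tz], "spin": spin}, ...]. A call has 1 to 8 rows; each row shifts and turns the pose as measured when the row begins, along the tool's axes as they then stand; what a row does not reach is not made up. A row lasts 1/10 s, in which the tool goes at most 50 mm and 8.59 degrees, less where a joint would pass 70% of its speed; a pose out of reach is approached as far as the arm can. A call with a gripper value outside its range is refused whole. The fingers move at their own pace and stop on an object; "grip_force" is the grip in N (left out, the last holds). Time passes only in rows, so rows that do not move let the fingers close. It gives the time, the measured TCP pose, the force and the opening at its end, in the units of the state.
- observe(): the state, without advancing time (a new reading comes with each control period).
- vision.read_camera(name): name is "scene" or "top" or "wrist"; returns a dict with "pixels" (400x640x3 uint8, blue, green, red), "range_z" (400x640 float32, m along the optical axis (not along the pixel's ray), 0 where there is no reading), "fx", "fy", "cx", "cy" (pixels), "world_from_camera" (4x4, takes a point from camera to world coordinates); the wrist camera has in their place "T_tool_cam" (4x4, takes a point from camera to tool coordinates, whose origin is the TCP and whose axes are the tool frame's). Camera axes: x right, y down, z forward; pixel columns grow to the right and rows downward; lengths in m; the calibration is good to about 2 mm. A picture is of the moment at which its call begins: read the wrist's pose just before it.
- job.hand_in(): hands the job in, once; it reports no verdict.
Trained networks look in a picture, given as the dict that the camera call returned (one of the last four; its "shot" number tells which), for a name from the list of things; names that differ only in an ending like _2 or _b are one class to them, and where a whole thing is asked for, a point or a joint stands for the part that bears it (a point fixed in the world has none). Each returns a list of dicts, best first, with "conf" (0 to 1); they miss things now and then, are a little off and sometimes report something else, mostly with a low value. They report only what shows in the picture. A call takes as long as a camera call. They do not tell look-alikes from the thing itself.
- vision.search_frame(picture, thing): "uv" ([column, row] in pixels, amid what is visible of it).
- vision.cut_out(picture, thing): "mask" (400x640 bool, what is visible of it) and "uv" ([column, row] in pixels, amid what is visible of it).
The state is a dict: "time": time; "qpos": joint angles; "qvel": joint speeds; "joint_efforts": joint torques, N m; "tool_pos": TCP position; "tool_rot": TCP orientation; "contact_force": force on the tool from outside, world axes, zero at the start; "torque": the same for the moment, N m; "opening": finger opening in m.
Only numpy, scipy, OpenCV 4.12 (cv2) and the standard library are available. Lean on these libraries where they do the work, as an engineer would, in place of code of your own. Each camera call takes 0.05 s, during which the arm holds its last target.

## Task

Leak-test the capped glass syringe: lift it from its blue rest, press it down into the spring-clip holder so that both clips snap shut on the barrel, with the finger flange between the rear clip and the slotted end plate and the rod running out through the slot, and let go of the barrel. Then take the plunger rod and draw it straight back, without cocking it in the bore, until the front face of the black piston stands at the red ring, and finish while still holding it there against the vacuum. Leave the flask, bottle and pen where they are.

Things in the scene. Friction and masses are not known exactly. Their poses are not given: they have to be found in the camera images.
- syringe: 20 mL clear glass syringe, 0.12 kg, lying level, orange cap on its nozzle. Origin on the axis in the middle of the finger flange; +x along the axis from nozzle to thumb disc (the pull direction); may be rolled about x. Barrel 22 mm diameter, x = -97 to -2 mm; flange 32 mm diameter, x = -2 to 2 mm; cap 12 mm, to x = -117 mm. Black ticks every 2 mL (3.93 mm of travel per mL).
- barrel_grip (a point): point on the barrel's axis at x = -45 mm of the syringe, where a gripper fits from above, between the cheeks of the rest and between the two clips of the holder (48 mm free along the barrel in the holder, 64 mm in the rest)
- red_ring (a point): centre of the red ring on the barrel: the 16 mL mark, at x = -28.7 mm of the syringe
- piston_face (a point): centre of the front (nozzle side) face of the black piston inside the barrel; at about the 10 mL mark at the start. The piston is 18 mm in diameter and 10 mm long
- plunger (a joint): how far the plunger is drawn out, m: 0 = piston face at the 10 mL mark, 0.024 = at the red ring; stops at -0.006 and 0.042. The trapped air pulls it back with about 0.4 N per mm of joint value, plus about 1.5 N of seal friction: let go of, it slides back
- rod: plunger rod: aluminium, 10 mm diameter, with a black thumb disc (24 mm diameter, 5 mm thick). Origin at the piston face's centre, +x along the rod to the disc; disc's front face at x = 106.7 mm (52 mm behind the flange's rear face at joint 0). It rocks a few degrees in the bore about the piston, centred by a light spring; keep it within 4 degrees (0.07 rad) of the barrel's axis.
- rod_grip (a point): point on the rod's axis, 12 mm in front of the disc's front face: the place to grip it from above
- disc (a point): centre of the front face of the thumb disc
- rest: blue plastic rest, 104 x 60 mm, fixed to the bench. Two upright cheeks 8 mm thick with U notches 24.4 mm wide, 72 mm apart, carry the barrel with its axis 38 mm above the bench; cheek tops 42 mm up. Origin on the bench under the place of the flange (within 3 mm); +x along the notches, as the syringe's +x at the start
- holder: spring-clip syringe holder, fixed: aluminium base 8 mm thick, 72 mm wide, x = -120..25 mm. White V saddles, 14 mm long, 38 mm high, at x = -75 and -15 mm, each with a pair of sprung steel jaws 12 mm long, 60 mm high. The flange goes between the rear saddle (ends x = -8 mm) and the end plate. Origin on the bench under the seated flange; +x = pull direction: the syringe's +x must point the same way.
- seat (a point): where the syringe's origin belongs when clipped in: on the barrel's axis, 45 mm above the bench, over the holder's origin. The barrel meets the jaws with its axis 60 mm up and snaps in under 12 to 20 N. End plate: faces x = 6 and 11 mm, 44 mm wide, 54 mm high plus a 9 mm lead-in leaning away, rod notch 16 mm wide down to 36 mm; it takes the pull through the flange.
- jaw_front_left (a joint): opening of one sprung jaw (front clip, +y side), rad: 0 shut, about 0.06 as the barrel passes, back to about 0 (below 0.04) once it is home
- jaw_front_right (a joint): the same: front clip, -y side
- jaw_rear_left (a joint): the same: rear clip, +y side
- jaw_rear_right (a joint): the same: rear clip, -y side
- flask: small glass flask, 68 mm diameter, 88 mm tall, to be left alone; origin under its middle
- bottle: small amber bottle with a yellow cap, 56 mm diameter, 100 mm tall, to be left alone; origin under its middle
- pen: marker pen with a violet cap, 130 mm long, 14 mm thick, to be left alone; origin under its middle
Not all that is in view belongs to the job. Leave any green or pink look-alike of the holder alone.

How it is judged:
By the outcome, as a careful person would: the job done as asked, in the order asked, and still so for the second after the job is handed in, while the arm keeps its last pose, push and grip.
It also fails if it takes over 50 s, if anything falls off the work surface, if the arm or the gripper's body presses on something with over 40 N, if the wrist force passes 120 N, or if a joint passes its speed limit or range.

## Working session

There is one attempt and no reset: what is moved stays moved. The work goes in short steps, Python scripts to look and compute and a tool call to move; the robot and the scene stay as the last step left them, time stands still between calls to the robot, and variables do not carry over. Pictures are saved under pics/ and viewed, and the job is handed in when it is done.

Besides the shell and the picture viewer there is one more tool, called as name(argument=value, ...), one argument or row to a line, values as JSON. send_rows: Moves the arm, as the interface text tells. Its arguments: {"type":"object","properties":{"motion":{"type":"array","items":{"type":"object","properties":{"hand":{"type":"number"},"slide":{"type":"array","items":{"type":"number"}},"spin":{"type":"number"}}}},"grip_force":{"type":"number"}},"required":["motion"]}

```bash
mkdir -p pics; ls; python3 - <<'E'
from cell import observe, vision, job
import cv2,numpy as np
print(observe())
for n in ["scene","top"]:
    p=vision.read_camera(n); cv2.imwrite(f"pics/{n}0.png",p["pixels"]); np.savez(f"pics/{n}0.npz",**{k:v for k,v in p.items()})
    print(n,p["fx"],p["fy"],p["cx"],p["cy"],p["world_from_camera"].round(3).tolist(),p.get("shot"))
    for t in ["syringe","rest","holder","flask","bottle","pen","rod","disc"]:
        print(t,[(np.round(d["uv"],1).tolist(),round(d["conf"],2)) for d in vision.search_frame(p,t)])
E
```

```text
pics
{'time': 0.0, 'qpos': array([-1.31400231e+00,  3.42734272e-01,  1.52504852e+00, -2.08372843e-05,
        1.27538205e+00, -1.45953669e-01]), 'qvel': array([-3.13297643e-04, -1.13414289e-04, -1.00841075e-04,  6.35690718e-04,
       -6.61133310e-05,  4.45435999e-05]), 'joint_efforts': array([-2.91107077e-03, -4.31250215e+01, -2.44223589e+01,  7.14996387e-02,
        5.59731235e-02, -1.53703463e-04]), 'tool_pos': array([ 0.20570217, -0.48256907,  0.22602797]), 'tool_rot': array([-1.70407719,  1.56922401,  1.84026923]), 'contact_force': array([ 0.41512922, -1.04991547,  0.4909636 ]), 'torque': array([-0.00040305,  0.02308255,  0.04127228]), 'opening': 0.09185831991901099}
scene 364.5373737650496 364.5373737650496 318.4068019425633 201.9940046233339 [[0.769, 0.343, -0.539, 1.072], [0.639, -0.429, 0.638, -0.578], [-0.013, -0.836, -0.549, 0.585], [0.0, 0.0, 0.0, 1.0]] 1
syringe [([278.3, 261.0], 0.97)]
rest [([281.8, 276.7], 0.88)]
holder [([364.3, 209.7], 0.78), ([285.8, 213.3], 0.74), ([303.4, 179.1], 0.69)]
flask [([395.9, 160.5], 0.84)]
bottle [([280.3, 260.7], 0.4), ([396.2, 161.5], 0.19)]
pen [([374.4, 263.2], 0.75)]
rod [([246.9, 249.6], 0.69)]
disc [([250.2, 252.8], 0.6)]
top 480.9447698167073 480.9447698167073 320.00074729454707 204.5820585236635 [[-0.004, -0.987, 0.158, 0.362], [-1.0, 0.002, -0.013, 0.012], [0.012, -0.158, -0.987, 1.393], [0.0, 0.0, 0.0, 1.0]] 2
syringe [([381.2, 194.8], 0.65)]
rest [([376.0, 188.9], 0.69), ([380.1, 193.5], 0.43)]
holder [([268.3, 192.0], 0.79), ([265.9, 272.6], 0.55)]
flask [([169.7, 212.7], 0.89)]
bottle [([464.7, 201.3], 0.79)]
pen [([321.1, 145.4], 0.66)]
rod [([384.9, 213.0], 0.43)]
disc []
```

View pics/scene0.png

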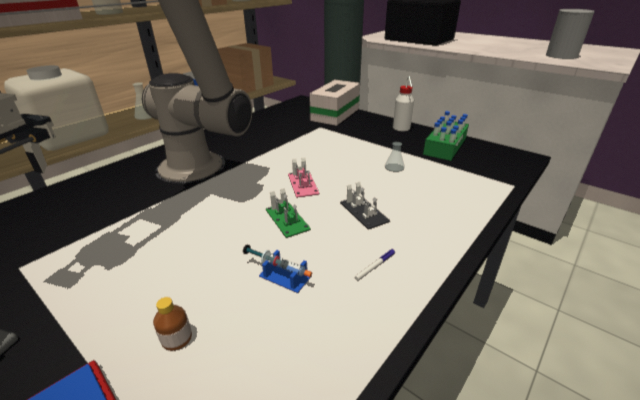

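View pics/top0.png

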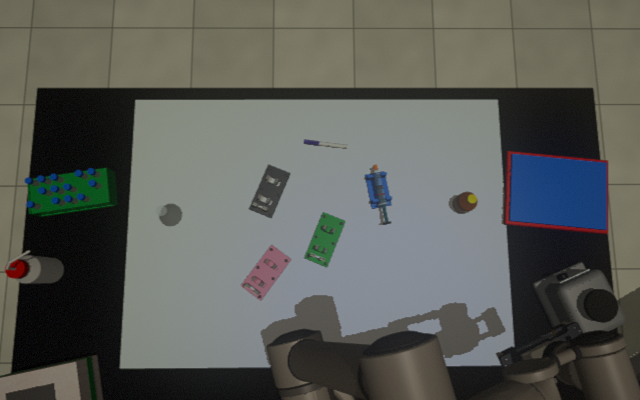

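```bash
cat > h.py <<'E'
import numpy as np, cv2
from scipy.spatial.transform import Rotation as R
def world(p,T=None):
    T=p["world_from_camera"] if T is None else T
    z=p["range_z"].astype(float); v,u=np.mgrid[:400,:640]
    P=np.stack([(u-p["cx"])/p["fx"]*z,(v-p["cy"])/p["fy"]*z,z],-1)
    W=P@T[:3,:3].T+T[:3,3]; W[z==0]=np.nan
    return W
def proj(p,X,T=None):
    T=p["world_from_camera"] if T is None else T
    c=(np.asarray(X)-T[:3,3])@T[:3,:3]
    return np.array([c[...,0]/c[...,2]*p["fx"]+p["cx"],c[...,1]/c[...,2]*p["fy"]+p["cy"]]).T
def toolT(o):
    T=np.eye(4);T[:3,:3]=R.from_euler('xyz',o["tool_rot"]).as_matrix();T[:3,3]=o["tool_pos"];return T
E
python3 - <<'E'
from h import *
p=dict(np.load("pics/top0.npz")); W=world(p)
for n,(u,v) in dict(disc=(387,221),cap=(375,168),b1=(378,190),hold=(269,205),hold2=(269,178),clear=(300,220)).items(): print(n,W[v,u].round(3))
im=p["pixels"]
a=cv2.resize(im[155:235,240:400],None,fx=5,fy=5,interpolation=cv2.INTER_CUBIC); cv2.imwrite("pics/c1.png",a)
s=np.load("pics/scene0.npz")["pixels"]
cv2.imwrite("pics/c2.png",cv2.resize(s[170:300,230:400],None,fx=4.5,fy=4.5,interpolation=cv2.INTER_CUBIC))
E
```

```text
disc [ 0.53  -0.194  0.047]
cap [ 0.683 -0.164  0.047]
b1 [ 0.62  -0.171  0.044]
hold [0.583 0.143 0.007]
hold2 [0.652 0.139 0.06 ]
clear [0.539 0.053 0.001]
```

View pics/c1.png

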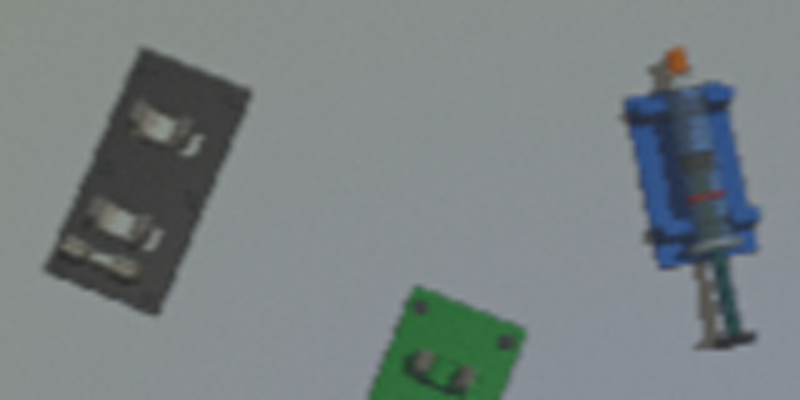

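View pics/c2.png

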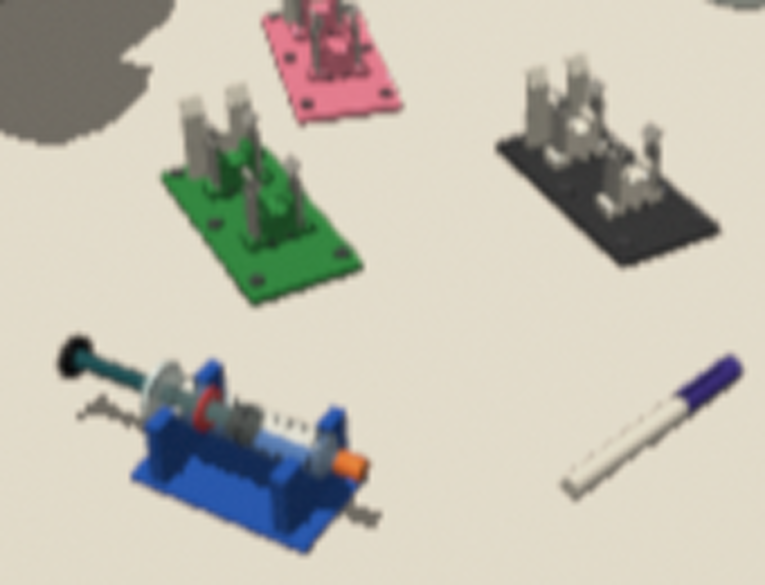

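```bash
python3 - <<'E'
from cell import observe, vision
from h import *
o=observe(); T=toolT(o); print(T.round(4))
p=vision.read_camera("wrist"); print(p["T_tool_cam"].round(4),p["fx"],p["cx"],p["cy"])
cv2.imwrite("pics/w0.png",p["pixels"])
W=world(dict(np.load("pics/top0.npz"))); pp=dict(np.load("pics/top0.npz"))
# rough poses
im=pp["pixels"].astype(int); roi=np.zeros((400,640),bool); roi[160:222,240:300]=1
m=roi&(im.max(-1)<75)&np.isfinite(W[...,0])
pts=W[m]; base=pts[(pts[:,2]<.02)]; r=cv2.minAreaRect(base[:,:2].astype(np.float32)*1000); print("holder base",r,len(base))
b=(im[...,0]-im[...,2]>60); roi[:]=0; roi[160:230,350:410]=1; q=W[roi&b]; q=q[q[:,2]<.02]; print("rest",cv2.minAreaRect(q[:,:2].astype(np.float32)*1000),np.median(q[:,2]))
for t in["flask","bottle","pen"]:
  u,v={"flask":(170,212),"bottle":(464,201),"pen":(321,145)}[t]; print(t,W[v,u].round(3))
E
```

```text
[[ 0.000e+00  3.920e-01 -9.200e-01  2.058e-01]
 [-1.000e-04 -9.200e-01 -3.920e-01 -4.830e-01]
 [-1.000e+00  1.000e-04  0.000e+00  2.267e-01]
 [ 0.000e+00  0.000e+00  0.000e+00  1.000e+00]]
[[-9.000e-04 -2.886e-01  9.574e-01 -1.580e-01]
 [ 1.000e+00 -9.000e-04  6.000e-04  5.000e-04]
 [ 7.000e-04  9.574e-01  2.886e-01 -7.900e-02]
 [ 0.000e+00  0.000e+00  0.000e+00  1.000e+00]] 336.1251309872333 313.15680240826555 196.88138372217617
holder base ((624.5972900390625, 141.94252014160156), (70.30772399902344, 142.86061096191406), 67.69536590576172) 890
rest ((628.0986938476562, -175.045166015625), (100.97736358642578, 56.482276916503906), 10.951443672180176) 0.007507344838369789
flask [0.554 0.412 0.064]
bottle [ 0.582 -0.406  0.078]
pen [ 0.763 -0.009  0.01 ]
```

send_rows(
  motion=[
    {"hand": 1, "slide": [0, -12, -48], "spin": 0},
    {"hand": 1, "slide": [0, -12, -48], "spin": 0},
    {"hand": 1, "slide": [0, -12, -48], "spin": 0},
    {"hand": 1, "slide": [0, -12, -48], "spin": 0},
    {"hand": 1, "slide": [0, -12, -48], "spin": 0},
    {"hand": 1, "slide": [0, -12, -48], "spin": 0},
    {"hand": 1, "slide": [0, -12, -48], "spin": 0},
    {"hand": 1, "slide": [0, -12, -48], "spin": 0},
  ],
)

```text
time: 1.75
tool_pos: [0.5243, -0.2458, 0.2266]
tool_rot: [1.33, 1.567, -1.422]
contact_force: [1.5, -0.6, 0.3]
opening: 0.0919
```

send_rows(
  motion=[
    {"hand": 1, "slide": [0, -12, -48], "spin": 0},
    {"hand": 1, "slide": [0, -12, -48], "spin": 0},
    {"hand": 1, "slide": [0, 0, 0], "spin": 0.1},
    {"hand": 1, "slide": [0, 0, 0], "spin": 0.11},
    {"hand": 1, "slide": [0, 0, 0], "spin": 0},
  ],
)

```text
time: 2.25
tool_pos: [0.6095, -0.1791, 0.2245]
tool_rot: [1.798, 1.568, -1.161]
contact_force: [0.9, 0.2, -0.7]
opening: 0.0919
```

```bash
cat > shot.py <<'E'
import sys,pickle
from cell import observe, vision
from h import *
n=sys.argv[1]
o=observe(); p=vision.read_camera("wrist"); T=toolT(o)@p["T_tool_cam"]; p["W"]=T; p["o"]=o
pickle.dump(p,open(f"pics/{n}.pkl","wb"))
im=p["pixels"]
cv2.imwrite(f"pics/{n}.png",im)
print(toolT(o).round(4)); 
for t in sys.argv[2:]:
    r=vision.cut_out(p,t); W=world(p,T)
    for d in r[:3]:
        q=W[d["mask"]]; print(t,d["conf"],np.round(d["uv"],1),d["mask"].sum(),np.nanmedian(q,0).round(4),np.nanmax(q[:,2]).round(4))
        
E
python3 shot.py w1 syringe rod disc rest red_ring piston_face
```

```text
[[ 1.100e-03  1.819e-01 -9.833e-01  6.095e-01]
 [-2.500e-03 -9.833e-01 -1.819e-01 -1.791e-01]
 [-1.000e+00  2.600e-03 -6.000e-04  2.245e-01]
 [ 0.000e+00  0.000e+00  0.000e+00  1.000e+00]]
syringe 0.65 [313.6 160.6] 3005 [ 0.624  -0.179   0.0458] 0.0545
rod 0.84 [314.4 234.9] 536 [ 0.544  -0.1919  0.0413] 0.0493
rod 0.51 [238.8   4.8] 177 [ 0.7599 -0.0804  0.0115] 0.0146
disc 0.76 [311.4 235. ] 585 [ 0.5414 -0.1918  0.0412] 0.0493
rest 0.86 [323.6 142.1] 3043 [ 0.6371 -0.1793  0.0062] 0.044
rest 0.18 [314.5 159.8] 2945 [ 0.6249 -0.1788  0.0459] 0.0545
red_ring 0.73 [317.3 164.2] 2957 [ 0.6247 -0.1789  0.0459] 0.0545
piston_face 0.96 [313.6 239.7] 580 [ 0.5415 -0.192   0.0412] 0.0493
```

View pics/w1.png

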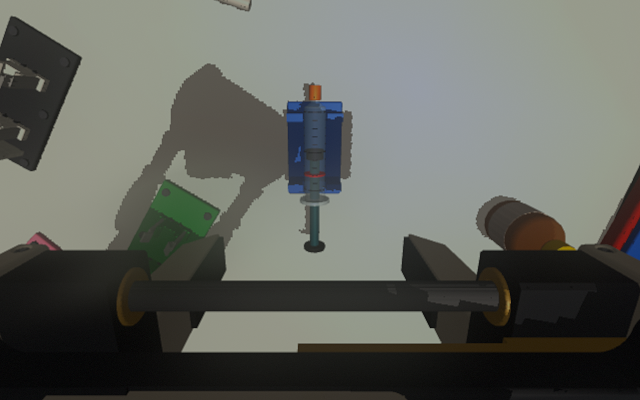

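```bash
python3 - <<'E'
from h import *; import pickle
p=pickle.load(open("pics/w1.pkl","rb"))
im=p["pixels"][75:265,270:360]
cv2.imwrite("pics/w1c.png",cv2.resize(im[:100],None,fx=6,fy=6,interpolation=cv2.INTER_CUBIC))
cv2.imwrite("pics/w1d.png",cv2.resize(im[90:],None,fx=6,fy=6,interpolation=cv2.INTER_CUBIC))
E
```

```text
(no output)
```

View pics/w1c.png

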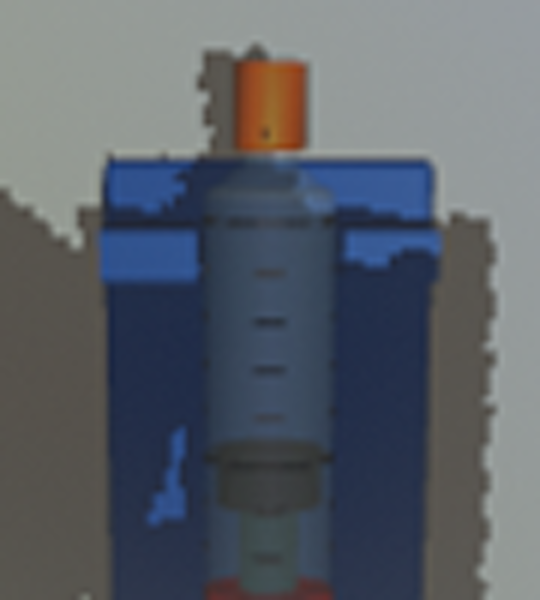

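View pics/w1d.png

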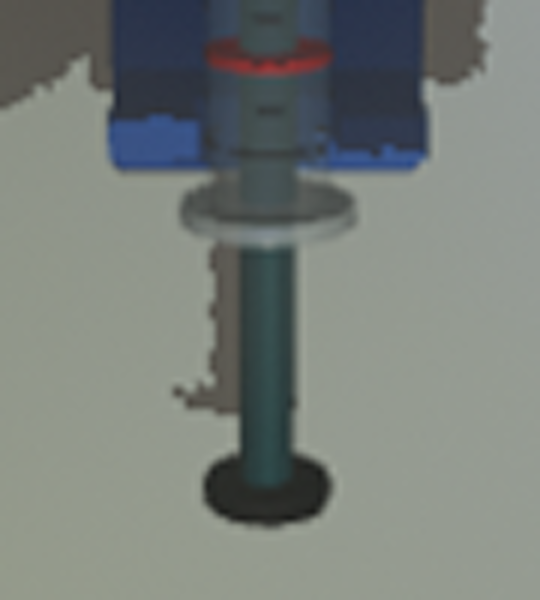

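```bash
cat >> h.py <<'E'
def ray(p,T,uv,z):
    d=T[:3,:3]@np.array([(uv[0]-p["cx"])/p["fx"],(uv[1]-p["cy"])/p["fy"],1]); return T[:3,3]+d*(z-T[2,3])/d[2]
E
python3 - <<'E'
from h import *; import pickle
p=pickle.load(open("pics/w1.pkl","rb")); T=p["W"]
P={}
for n,uv in dict(captop=(315.2,85.3),ring=(314.9,174.2),flange=(314.8,200.2),disc=(314.5,246.7)).items():
    P[n]=ray(p,T,uv,.038); print(n,P[n].round(4))
f=P["flange"]
for n in P: d=P[n]-f; print(n,np.linalg.norm(d).round(4),np.degrees(np.arctan2(d[1],d[0])))
W=world(p,T)
for x in (-90,-60,-45,-20): 
    pass
d=vars
m=np.zeros((400,640),bool);m[110:190,295:335]=1
q=W[m]; q=q[(q[:,2]>.0455)&(q[:,2]<.0505)]; print("crest",np.nanmedian(q,0),len(q))
c,v=cv2.fitLine(q[:,:2].astype(np.float32),cv2.DIST_L2,0,.01,.01).ravel()[2:],cv2.fitLine(q[:,:2].astype(np.float32),cv2.DIST_L2,0,.01,.01).ravel()[:2]
print(c,v,np.degrees(np.arctan2(v[1],v[0])))
R_=R.from_euler('xyz',p["o"]["tool_rot"]).as_matrix(); print("tool z yaw",np.degrees(np.arctan2(R_[1,2],R_[0,2])))
E
```

```text
captop [ 0.6974 -0.1659  0.038 ]
ring [ 0.6102 -0.1818  0.038 ]
flange [ 0.5821 -0.187   0.038 ]
disc [ 0.5284 -0.1966  0.038 ]
captop 0.1171 10.331927722466842
ring 0.0286 10.311966478581343
flange 0.0 0.0
disc 0.0546 -169.83057339057234
crest [ 0.63807393 -0.17653129  0.0478003 ] 1164
[ 0.63736385 -0.17650732] [0.98445237 0.17565191] 10.116597
tool z yaw -169.51826033202812
```

send_rows(
  motion=[
    {"hand": 1, "slide": [40, 3, -17], "spin": 0},
    {"hand": 1, "slide": [40, 0, 0], "spin": 0},
    {"hand": 1, "slide": [40, 0, 0], "spin": 0},
    {"hand": 1, "slide": [0, 0, 0], "spin": 0},
  ],
)

```text
time: 3.0
tool_pos: [0.628, -0.1829, 0.1051]
tool_rot: [2.349, 1.561, -0.61]
contact_force: [-0.5, 0.2, -0.3]
opening: 0.0916
```

```bash
python3 shot.py w2
```

```text
[[ 0.0084  0.1822 -0.9832  0.628 ]
 [-0.0058 -0.9832 -0.1823 -0.1829]
 [-0.9999  0.0073 -0.0071  0.1051]
 [ 0.      0.      0.      1.    ]]
```

View pics/w2.png

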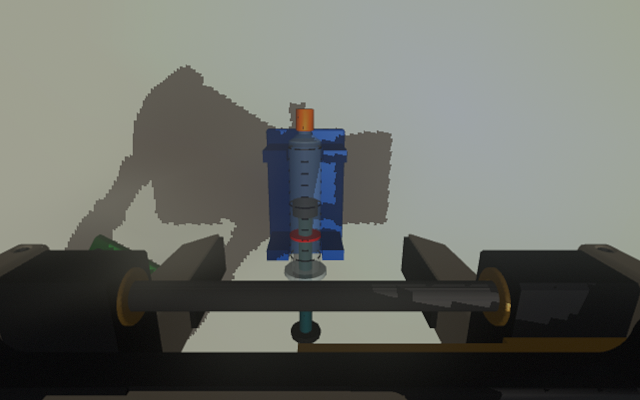

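```bash
python3 - <<'E'
from h import *; import pickle
p=pickle.load(open("pics/w2.pkl","rb")); T=p["W"]
im=p["pixels"][100:290,255:355]
cv2.imwrite("pics/w2c.png",cv2.resize(im,None,fx=4,fy=4,interpolation=cv2.INTER_CUBIC))
W=world(p,T)
m=np.zeros((400,640),bool);m[140:240,285:325]=1
q=W[m]; q=q[(q[:,2]>.0455)&(q[:,2]<.051)]; print("crest",np.nanmedian(q,0),len(q))
l=cv2.fitLine(q[:,:2].astype(np.float32),cv2.DIST_L2,0,.01,.01).ravel(); print(l,np.degrees(np.arctan2(l[1],l[0])))
from cell import observe
o=observe(); print(toolT(o).round(4),o["qvel"].round(4))
E
```

```text
crest [ 0.64703948 -0.17465994  0.04782566] 2192
[ 0.9838267   0.17912304  0.6464303  -0.17467238] 10.318683
[[ 0.0136  0.1821 -0.9832  0.6299]
 [-0.008  -0.9832 -0.1822 -0.1837]
 [-0.9999  0.0104 -0.0119  0.1087]
 [ 0.      0.      0.      1.    ]] [ 0.0024 -0.0592 -0.0785  0.0012  0.0271  0.0044]
```

View pics/w2c.png

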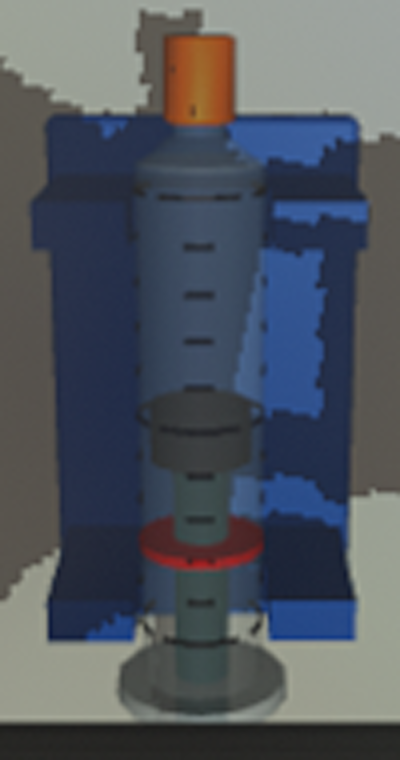

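send_rows(
  motion=[
    {"hand": 1, "slide": [0, 0, 0], "spin": 0},
  ],
)

```text
time: 3.15
tool_pos: [0.631, -0.1843, 0.1111]
tool_rot: [2.449, 1.552, -0.509]
contact_force: [0.5, -0.7, -0.2]
opening: 0.0916
```

send_rows(
  motion=[
    {"hand": 1, "slide": [0, 0, 0], "spin": 0},
  ],
)

```text
time: 3.25
tool_pos: [0.6318, -0.1849, 0.1133]
tool_rot: [2.463, 1.549, -0.496]
contact_force: [0.1, -0.5, 0.3]
opening: 0.0924
```

```bash
cat > st.py <<'E'
from cell import observe
from h import *
o=observe(); print(o["time"],toolT(o).round(4),o["qvel"].round(4),o["contact_force"].round(2),o["torque"].round(3),o["opening"],o["qpos"].round(3))
E
python3 st.py
```

```text
3.25 [[ 0.0194  0.182  -0.9831  0.6318]
 [-0.0105 -0.9832 -0.1823 -0.1849]
 [-0.9998  0.0138 -0.0171  0.1133]
 [ 0.      0.      0.      1.    ]] [-0.0007 -0.0271 -0.0328  0.0004  0.0108 -0.0018] [ 0.07 -0.53  0.35] [0.027 0.022 0.019] 0.09236499754787807 [-0.4    0.67   1.295 -0.002  1.155  0.989]
```

send_rows(
  motion=[
    {"hand": 1, "slide": [-40, 0, 0], "spin": 0},
    {"hand": 1, "slide": [-40, 0, 0], "spin": 0},
    {"hand": 1, "slide": [-40, 0, 0], "spin": 0},
    {"hand": 1, "slide": [0, 0, 0], "spin": 0},
    {"hand": 1, "slide": [0, 0, 0], "spin": 0},
    {"hand": 1, "slide": [0, 0, 0], "spin": 0},
  ],
)

```text
time: 3.85
tool_pos: [0.6314, -0.1847, 0.2509]
tool_rot: [2.507, 1.53, -0.451]
contact_force: [1.5, 1.4, -0.3]
opening: 0.0917
```

```bash
python3 st.py
```

```text
3.85 [[ 0.0369  0.182  -0.9826  0.6314]
 [-0.0179 -0.983  -0.1827 -0.1847]
 [-0.9992  0.0243 -0.033   0.2509]
 [ 0.      0.      0.      1.    ]] [-0.0002 -0.0052  0.0103 -0.0004  0.0025 -0.0009] [ 1.51  1.41 -0.27] [ 0.048  0.028 -0.017] 0.0917250649970278 [-0.4    0.557  1.114 -0.002  1.43   0.988]
```

send_rows(
  motion=[
    {"hand": 1, "slide": [0, 0, 0], "spin": 0},
    {"hand": 1, "slide": [0, 0, 0], "spin": 0},
    {"hand": 1, "slide": [0, 0, 0], "spin": 0},
  ],
)

```text
time: 4.15
tool_pos: [0.6306, -0.1844, 0.249]
tool_rot: [2.503, 1.533, -0.455]
contact_force: [0.0, -0.4, 0.1]
opening: 0.0916
```

```bash
python3 st.py
```

```text
4.15 [[ 0.0337  0.182  -0.9827  0.6306]
 [-0.0165 -0.983  -0.1826 -0.1844]
 [-0.9993  0.0224 -0.0302  0.249 ]
 [ 0.      0.      0.      1.    ]] [ 0.0005  0.0085  0.01   -0.0012  0.0001  0.0007] [ 0.04 -0.45  0.08] [ 0.024  0.034 -0.028] 0.09159380728943085 [-0.4    0.558  1.117 -0.002  1.43   0.988]
```

send_rows(
  motion=[
    {"hand": 1, "slide": [15, 0, 0], "spin": 0},
    {"hand": 1, "slide": [15, 0, 0], "spin": 0},
    {"hand": 1, "slide": [15, 0, 0], "spin": 0},
    {"hand": 1, "slide": [15, 0, 0], "spin": 0},
    {"hand": 1, "slide": [8, 0, 0], "spin": 0},
    {"hand": 1, "slide": [4, 0, 0], "spin": 0},
    {"hand": 1, "slide": [2, 0, 0], "spin": 0},
  ],
)

```text
time: 4.85
tool_pos: [0.6321, -0.1853, 0.1683]
tool_rot: [2.491, 1.54, -0.467]
contact_force: [-0.1, 0.5, 0.3]
opening: 0.0916
```

```bash
python3 st.py
```

```text
4.85 [[ 0.0277  0.1822 -0.9829  0.6321]
 [-0.014  -0.9831 -0.1826 -0.1853]
 [-0.9995  0.0188 -0.0247  0.1683]
 [ 0.      0.      0.      1.    ]] [-0.0002  0.0188  0.0233  0.0001 -0.0442  0.0001] [-0.12  0.53  0.26] [ 0.076 -0.007  0.017] 0.09161850005504257 [-0.4    0.616  1.235 -0.002  1.26   0.988]
```

```bash
cat > mv.py <<'E'
# usage: mv.py gx gy gz(grasp point) yawdeg(tool z)
import sys
from cell import observe
from h import *
o=observe(); T=toolT(o); A=T[:3,:3]
g=np.array([float(a) for a in sys.argv[1:4]])
G=T[:3,3]-.019*A[:,0]
d=A.T@(g-G)*1000
print("t",round(o["time"],2),"grasp",G.round(4),"tilt zz",A[2,2].round(4),"yz",A[2,1].round(4),"yaw",np.degrees(np.arctan2(A[1,2],A[0,2])).round(2),"open",round(o["opening"],4),"F",o["contact_force"].round(1),"qv",o["qvel"].round(3))
print("slide",d.round(1), end=" ")
if len(sys.argv)>4:
    dy=(float(sys.argv[4])-np.degrees(np.arctan2(A[1,2],A[0,2]))+180)%360-180; print("spin",round(-np.radians(dy),3))
else: print()
E
python3 mv.py 0.6264 -0.179 0.038 -169.8
```

```text
t 4.85 grasp [ 0.6316 -0.185   0.1873] tilt zz -0.0247 yz 0.0188 yaw -169.47 open 0.0916 F [-0.1  0.5  0.3] qv [-0.     0.019  0.023  0.    -0.044  0.   ]
slide [149.   -9.7   7.7] spin 0.006
```

send_rows(
  motion=[
    {"hand": 1, "slide": [12, -3, 2], "spin": 0},
    {"hand": 1, "slide": [15, -3, 2], "spin": 0},
    {"hand": 1, "slide": [15, -3, 2], "spin": 0},
    {"hand": 1, "slide": [15, -1, 1], "spin": 0},
    {"hand": 1, "slide": [15, 0, 0], "spin": 0},
    {"hand": 1, "slide": [10, 0, 0], "spin": 0},
    {"hand": 1, "slide": [5, 0, 0], "spin": 0},
    {"hand": 1, "slide": [2, 0, 0], "spin": 0},
  ],
)

```text
time: 5.65
tool_pos: [0.6294, -0.1792, 0.0811]
tool_rot: [2.509, 1.529, -0.449]
contact_force: [-0.5, 0.1, 1.4]
opening: 0.0919
```

```bash
python3 mv.py 0.6264 -0.179 0.038 -169.8
```

```text
t 5.65 grasp [ 0.6287 -0.1789  0.1001] tilt zz -0.0334 yz 0.0245 yaw -169.47 open 0.0919 F [-0.5  0.1  1.4] qv [-0.001  0.02   0.007  0.001 -0.041  0.   ]
slide [62.  -1.8  4.4] spin 0.006
```

send_rows(
  motion=[
    {"hand": 1, "slide": [10, -1, 2], "spin": 0},
    {"hand": 1, "slide": [10, -1, 2], "spin": 0},
    {"hand": 1, "slide": [10, 0, 0], "spin": 0},
    {"hand": 1, "slide": [10, 0, 0], "spin": 0},
    {"hand": 1, "slide": [8, 0, 0], "spin": 0},
    {"hand": 1, "slide": [5, 0, 0], "spin": 0},
    {"hand": 1, "slide": [2, 0, 0], "spin": 0},
  ],
)

```text
time: 6.35
tool_pos: [0.6277, -0.1794, 0.0223]
tool_rot: [2.511, 1.527, -0.447]
contact_force: [0.1, -0.1, -0.5]
opening: 0.0919
```

```bash
python3 mv.py 0.6264 -0.179 0.038 -169.8
```

```text
t 6.35 grasp [ 0.627  -0.179   0.0413] tilt zz -0.035 yz 0.0256 yaw -169.47 open 0.0919 F [ 0.1 -0.1 -0.5] qv [ 0.001  0.03   0.006  0.    -0.04   0.   ]
slide [ 3.3 -0.2  0.7] spin 0.006
```

send_rows(
  motion=[
    {"hand": 1, "slide": [2, 0, 0], "spin": 0},
    {"hand": -1, "slide": [0, 0, 0], "spin": 0},
    {"hand": -1, "slide": [0, 0, 0], "spin": 0},
    {"hand": -1, "slide": [0, 0, 0], "spin": 0},
    {"hand": -1, "slide": [0, 0, 0], "spin": 0},
    {"hand": -1, "slide": [0, 0, 0], "spin": 0},
    {"hand": -1, "slide": [0, 0, 0], "spin": 0},
    {"hand": -1, "slide": [0, 0, 0], "spin": 0},
  ],
  grip_force=25,
)

```text
time: 7.15
tool_pos: [0.6288, -0.1797, 0.0215]
tool_rot: [2.516, 1.525, -0.442]
contact_force: [0.1, -0.4, -0.1]
opening: 0.0402
```

```bash
python3 mv.py 0.6264 -0.179 0.038 -169.8; python3 shot.py w3
```

```text
t 7.15 grasp [ 0.628  -0.1794  0.0405] tilt zz -0.0373 yz 0.0269 yaw -169.47 open 0.0402 F [ 0.1 -0.4 -0.1] qv [ 0.001 -0.001 -0.001  0.001 -0.002  0.002]
slide [ 2.4 -0.7  1.6] spin 0.006
[[ 0.0416  0.1818 -0.9825  0.6288]
 [-0.0197 -0.983  -0.1827 -0.1797]
 [-0.9989  0.0269 -0.0373  0.0215]
 [ 0.      0.      0.      1.    ]]
```

View pics/w3.png

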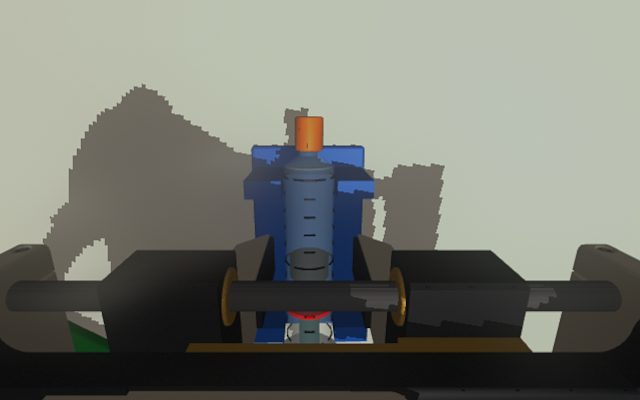

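send_rows(
  motion=[
    {"hand": -1, "slide": [2, 0, 1], "spin": 0},
    {"hand": -1, "slide": [1, 0, 1], "spin": 0},
    {"hand": -1, "slide": [0, 0, 0], "spin": 0},
    {"hand": -1, "slide": [0, 0, 0], "spin": 0},
    {"hand": -1, "slide": [0, 0, 0], "spin": 0},
    {"hand": -1, "slide": [0, 0, 0], "spin": 0},
  ],
)

```text
time: 7.8
tool_pos: [0.6271, -0.1793, 0.0186]
tool_rot: [2.544, 1.525, -0.414]
contact_force: [0.4, 1.2, 0.8]
opening: 0.0215
```

```bash
python3 mv.py 0.6264 -0.179 0.038 -169.8
```

```text
t 7.8 grasp [ 0.6263 -0.179   0.0376] tilt zz -0.0383 yz 0.026 yaw -169.48 open 0.0215 F [0.4 1.2 0.8] qv [-0.     0.     0.001 -0.    -0.     0.   ]
slide [-0.4  0.  -0.1] spin 0.006
```

send_rows(
  motion=[
    {"hand": -1, "slide": [-4, 0, 0], "spin": 0},
    {"hand": -1, "slide": [-8, 0, 0], "spin": 0},
    {"hand": -1, "slide": [-12, 0, 0], "spin": 0},
    {"hand": -1, "slide": [-15, 0, 0], "spin": 0},
    {"hand": -1, "slide": [-20, 0, 0], "spin": 0},
    {"hand": -1, "slide": [-20, 0, 0], "spin": 0},
    {"hand": -1, "slide": [-20, 0, 0], "spin": 0},
    {"hand": -1, "slide": [-20, 0, 0], "spin": 0},
  ],
)

```text
time: 8.6
tool_pos: [0.6195, -0.1769, 0.1427]
tool_rot: [2.515, 1.531, -0.444]
contact_force: [0.1, -0.3, -1.1]
opening: 0.0207
```

send_rows(
  motion=[
    {"hand": -1, "slide": [-15, 0, 0], "spin": 0},
    {"hand": -1, "slide": [-8, 0, 0], "spin": 0.05},
    {"hand": -1, "slide": [-4, 0, 0], "spin": 0.09},
    {"hand": -1, "slide": [0, 0, 0], "spin": 0.1},
    {"hand": -1, "slide": [0, 0, 0], "spin": 0.1},
    {"hand": -1, "slide": [0, 0, 0], "spin": 0.1},
    {"hand": -1, "slide": [0, 0, 0], "spin": 0.08},
    {"hand": -1, "slide": [0, 0, 0], "spin": 0.04},
  ],
)

```text
time: 9.4
tool_pos: [0.6194, -0.1776, 0.1852]
tool_rot: [3.094, 1.516, -0.448]
contact_force: [-0.0, 0.4, -1.4]
opening: 0.0211
```

```bash
python3 mv.py 0.592 0.069 0.18 157.7
```

```text
t 9.4 grasp [ 0.6185 -0.1771  0.2041] tilt zz -0.055 yz 0.0026 yaw 157.1 open 0.0211 F [-0.   0.4 -1.4] qv [-0.004 -0.015 -0.003 -0.003  0.012  0.404]
slide [  16.9 -216.5  121.3] spin -0.01
```

send_rows(
  motion=[
    {"hand": -1, "slide": [0, -8, 5], "spin": 0},
    {"hand": -1, "slide": [1, -20, 11], "spin": 0},
    {"hand": -1, "slide": [2, -30, 17], "spin": 0},
    {"hand": -1, "slide": [2, -30, 17], "spin": 0},
    {"hand": -1, "slide": [2, -30, 17], "spin": 0},
    {"hand": -1, "slide": [2, -30, 17], "spin": 0},
    {"hand": -1, "slide": [2, -30, 17], "spin": 0},
    {"hand": -1, "slide": [0, -20, 10], "spin": 0},
  ],
)

```text
time: 10.2
tool_pos: [0.5916, 0.0556, 0.1724]
tool_rot: [3.103, 1.51, -0.435]
contact_force: [0.8, 0.1, -1.4]
opening: 0.0213
```

send_rows(
  motion=[
    {"hand": -1, "slide": [0, -10, 6], "spin": 0},
    {"hand": -1, "slide": [0, -4, 3], "spin": 0},
    {"hand": -1, "slide": [0, 0, 0], "spin": 0},
  ],
)

```text
time: 10.5
tool_pos: [0.5874, 0.0762, 0.1732]
tool_rot: [3.111, 1.509, -0.42]
contact_force: [0.3, -0.2, -1.8]
opening: 0.021
```

```bash
python3 mv.py 0.592 0.069 0.18 157.7;python3 shot.py w4 syringe holder
```

```text
t 10.5 grasp [0.5864 0.0767 0.1922] tilt zz -0.0613 yz 0.0019 yaw 157.71 open 0.021 F [ 0.3 -0.2 -1.8] qv [-0.003 -0.006 -0.002 -0.007  0.    -0.008]
slide [12.7  5.  -7.4] spin 0.0
[[ 0.056  -0.3795 -0.9235  0.5874]
 [-0.025  -0.9252  0.3787  0.0762]
 [-0.9981  0.0019 -0.0613  0.1732]
 [ 0.      0.      0.      1.    ]]
syringe 0.88 [313.4 219.6] 8517 [0.6137 0.0659 0.2017] 0.254
holder 0.78 [234.2 171.3] 10818 [0.6322 0.1372 0.0083] 0.2471
holder 0.71 [342.3 333.4] 196 [0.4252 0.1084 0.0083] 0.2187
holder 0.65 [438.8 211.9] 5736 [ 0.5202 -0.0322  0.0088] 0.2526
```

View pics/w4.png

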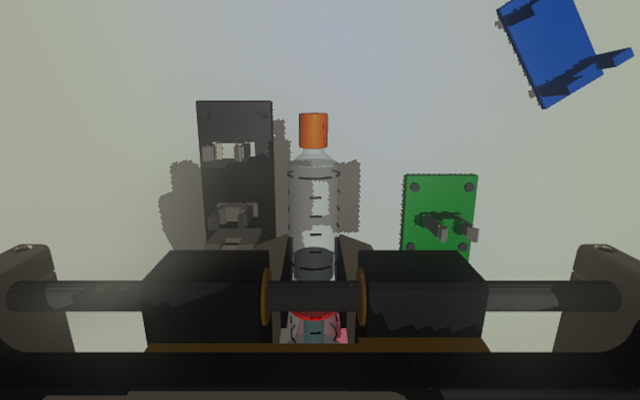

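```bash
python3 - <<'E'
from h import *; import pickle
p=pickle.load(open("pics/w4.pkl","rb")); T=p["W"]
im=p["pixels"][90:255,185:345]
cv2.imwrite("pics/w4c.png",cv2.resize(im,None,fx=4.5,fy=4.5,interpolation=cv2.INTER_CUBIC))
W=world(p,T)
m=np.zeros((400,640),bool);m[95:255,180:280]=1
q=W[m&(p["pixels"].max(-1)<90)]; q=q[(q[:,2]>.004)&(q[:,2]<.012)]; print(np.median(q,0),len(q),cv2.minAreaRect(q[:,:2].astype(np.float32)*1000))
q=W[m]; 
for a,b in((.034,.042),(.05,.068)):
    s=q[(q[:,2]>a)&(q[:,2]<b)]; print(a,len(s),np.median(s,0)); 
# to holder coords guess
o=np.array([.5807,.160]); x=np.array([-.925,.379]); y=np.array([-.379,-.925])
s=q[(q[:,2]>.03)&(q[:,2]<.07)]; L=np.c_[(s[:,:2]-o)@x,(s[:,:2]-o)@y,s[:,2]]*1000
for lo,hi in((-90,-60),(-30,-2),(2,20)):
  k=L[(L[:,0]>lo)&(L[:,0]<hi)]
  for zl,zh in((30,42),(52,66)):
    kk=k[(k[:,2]>zl)&(k[:,2]<zh)]
    if len(kk): print(lo,zl,len(kk),np.percentile(kk,[3,50,97],axis=0).round(1).tolist())
E
```

```text
[0.63821975 0.1321392  0.00796981] 7678 ((627.9052124023438, 140.4538116455078), (72.17169189453125, 143.50001525878906), 67.68140411376953)
0.034 562 [0.60030093 0.14841554 0.03711655]
0.05 780 [0.60071838 0.14411984 0.05650773]
-90 30 357 [[-85.8, -12.5, 30.1], [-79.8, -4.3, 34.4], [-72.8, 15.8, 40.4]]
-90 52 275 [[-84.9, -15.4, 52.7], [-79.3, -9.6, 57.5], [-73.5, 15.8, 60.4]]
-30 30 374 [[-26.1, -12.9, 30.2], [-21.4, -3.7, 35.0], [-13.2, 15.7, 39.9]]
-30 52 254 [[-25.0, -15.4, 52.8], [-19.3, -9.6, 57.2], [-13.6, 15.5, 60.2]]
2 30 143 [[2.0, -17.7, 30.1], [2.8, 0.6, 35.9], [6.2, 22.0, 41.0]]
2 52 187 [[2.1, -20.9, 52.9], [3.8, 8.1, 55.7], [5.3, 21.8, 58.8]]
```

View pics/w4c.png

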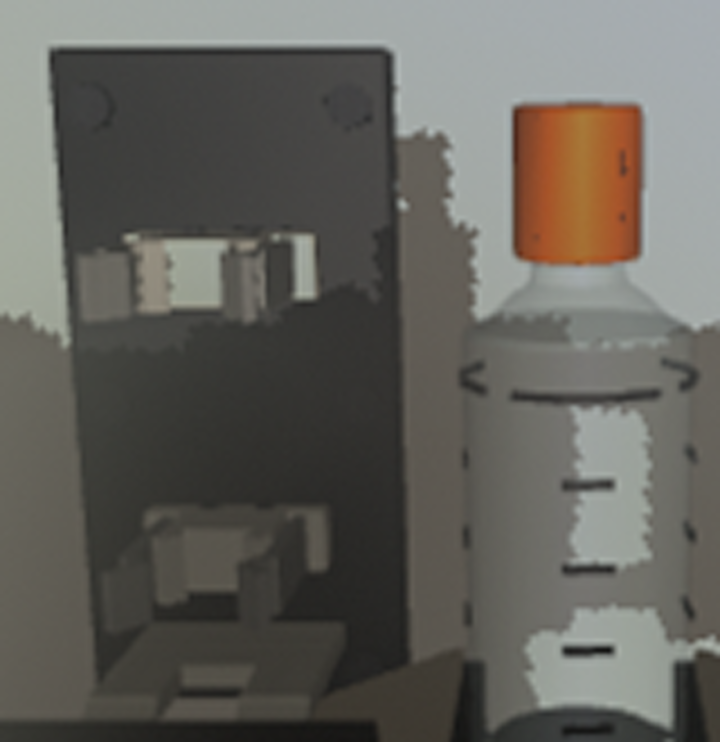

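```bash
python3 - <<'E'
from h import *; import pickle
p=pickle.load(open("pics/w4.pkl","rb")); T=p["T_tool_cam"]; W=world(p,T)*1000
m=np.zeros((400,640),bool);m[110:152,295:332]=1
im=p["pixels"].astype(int); c=W[m&(im[...,2]-im[...,0]>60)]; print("cap tool xyz pct",np.percentile(c,[2,50,98],axis=0).round(1))
for z0,z1 in((-72,-68),(-68,-64),(-64,-60),(-58,-54)):
    k=c[(c[:,2]>z0)&(c[:,2]<z1)]
    if len(k): print(z0,len(k),"y",np.percentile(k[:,1],[2,98]).round(1),"crest x",np.percentile(k[:,0],3).round(1))
m[:]=0;m[165:240,285:345]=1; b=W[m]; b=b[b[:,0]<-10]
for z0 in range(-50,0,6):
    k=b[(b[:,2]>z0)&(b[:,2]<z0+6)]
    if len(k)>10: print(z0,len(k),"y",np.percentile(k[:,1],[2,98]).round(1),"crest x",np.percentile(k[:,0],3).round(1))
E
```

```text
cap tool xyz pct [[-23.8  -5.5 -72.2]
 [-22.1  -0.2 -65.8]
 [-19.1   5.  -59.2]]
-72 283 y [-5.4  5. ] crest x -23.4
-68 274 y [-5.5  5. ] crest x -23.8
-64 271 y [-5.5  5.1] crest x -23.8
-50 743 y [-10.3  10.2] crest x -29.3
-44 722 y [-10.5  10.4] crest x -29.6
-38 706 y [-10.6  10.5] crest x -29.5
-32 663 y [-10.3  10.1] crest x -29.7
-26 534 y [-10.7  10.3] crest x -29.9
-20 19 y [-11.   10.4] crest x -24.2
```

```bash
python3 mv.py 0.6258 0.1414 0.13 157.7
```

```text
t 10.65 grasp [0.5867 0.0754 0.1919] tilt zz -0.0612 yz 0.0021 yaw 157.58 open 0.0216 F [-0.4 -0.8 -1.7] qv [-0.007  0.004 -0.001 -0.    -0.     0.003]
slide [ 62.3 -76.1  -7.1] spin -0.002
```

send_rows(
  motion=[
    {"hand": -1, "slide": [4, -6, -1], "spin": 0},
    {"hand": -1, "slide": [8, -12, -1], "spin": 0},
    {"hand": -1, "slide": [10, -14, -1], "spin": 0},
    {"hand": -1, "slide": [10, -14, -1], "spin": 0},
    {"hand": -1, "slide": [10, -12, -1], "spin": 0},
    {"hand": -1, "slide": [10, -9, -1], "spin": 0},
    {"hand": -1, "slide": [6, -5, -1], "spin": 0},
    {"hand": -1, "slide": [3, -3, 0], "spin": 0},
  ],
)

```text
time: 11.45
tool_pos: [0.6301, 0.1437, 0.1047]
tool_rot: [3.083, 1.511, -0.453]
contact_force: [-0.4, -0.4, -1.1]
opening: 0.0215
```

```bash
python3 mv.py 0.6258 0.1414 0.10 157.7; python3 shot.py w5
```

```text
t 11.45 grasp [0.6291 0.1442 0.1237] tilt zz -0.0592 yz 0.0035 yaw 157.42 open 0.0215 F [-0.4 -0.4 -1.1] qv [ 0.048  0.08  -0.036 -0.005 -0.031  0.048]
slide [23.5  3.8  3.4] spin -0.005
[[ 0.0533 -0.3841 -0.9218  0.6301]
 [-0.026  -0.9233  0.3832  0.1437]
 [-0.9982  0.0035 -0.0592  0.1047]
 [ 0.      0.      0.      1.    ]]
```

View pics/w5.png

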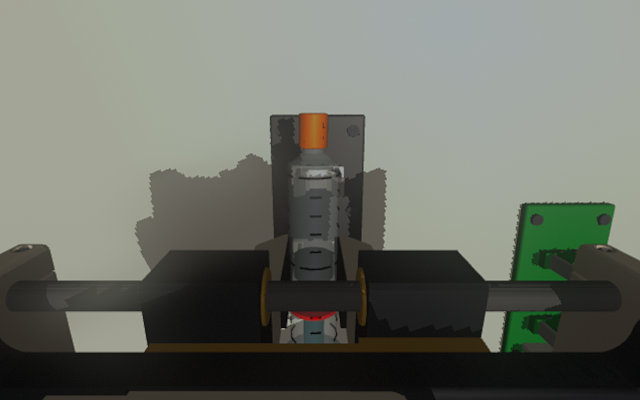

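send_rows(
  motion=[
    {"hand": -1, "slide": [4, 1, 1], "spin": 0},
    {"hand": -1, "slide": [6, 1, 1], "spin": 0},
    {"hand": -1, "slide": [6, 1, 1], "spin": 0},
    {"hand": -1, "slide": [4, 0, 0], "spin": 0},
    {"hand": -1, "slide": [2, 0, 0], "spin": 0},
    {"hand": -1, "slide": [0, 0, 0], "spin": 0},
  ],
)

```text
time: 12.1
tool_pos: [0.627, 0.1401, 0.0816]
tool_rot: [3.086, 1.511, -0.451]
contact_force: [-0.2, -0.7, -1.2]
opening: 0.0211
```

```bash
python3 mv.py 0.6258 0.1414 0.08 157.7; python3 shot.py w6;  python3 - <<'E'
from h import *; import pickle
p=pickle.load(open("pics/w6.pkl","rb")); T=p["W"]; W=world(p,T)
m=np.zeros((400,640),bool);m[90:250,220:400]=1
q=W[m&(p["pixels"].max(-1)<90)]; q=q[(q[:,2]>.004)&(q[:,2]<.012)]; r=cv2.minAreaRect(q[:,:2].astype(np.float32)*1000); print(len(q),r)
# width centre in holder y and front edge
o=np.array([.5842,.1585]); a=np.radians(157.7); x=np.array([np.cos(a),np.sin(a)]); y=np.array([-x[1],x[0]])
L=np.c_[(q[:,:2]-o)@x,(q[:,:2]-o)@y]*1000; print(np.percentile(L,[.5,50,99.5],axis=0).round(1))
s=W[m]; s=s[(s[:,2]>.05)&(s[:,2]<.064)]; L=np.c_[(s[:,:2]-o)@x,(s[:,:2]-o)@y]*1000
for lo,hi in((-90,-60),(-30,-2)):
  k=L[(L[:,0]>lo)&(L[:,0]<hi)]
  if len(k)>5:print(lo,len(k),np.percentile(k,[3,50,97],axis=0).round(1).tolist())
c=W[m&(p["pixels"][...,2].astype(int)-p["pixels"][...,0]>60)]; L=np.c_[(c[:,:2]-o)@x,(c[:,:2]-o)@y,c[:,2]]*1000; print("cap",np.percentile(L,[2,50,98],axis=0).round(1))
cv2.imwrite("pics/w6c.png",cv2.resize(p["pixels"][90:260,230:400],None,fx=4.5,fy=4.5,interpolation=cv2.INTER_CUBIC))
E
```

```text
t 12.1 grasp [0.6259 0.1406 0.1005] tilt zz -0.06 yz 0.0033 yaw 157.34 open 0.0211 F [-0.2 -0.7 -1.2] qv [-0.003 -0.002 -0.001  0.001 -0.    -0.001]
slide [20.5 -0.8  1.7] spin -0.006
[[ 0.0541 -0.3855 -0.9211  0.627 ]
 [-0.0262 -0.9227  0.3846  0.1401]
 [-0.9982  0.0033 -0.06    0.0816]
 [ 0.      0.      0.      1.    ]]
6897 ((651.8421630859375, 130.7686767578125), (72.19923400878906, 93.1144790649414), 67.5821533203125)
[[-119.3  -35.8]
 [ -86.7  -11.4]
 [ -29.4   35.4]]
-90 120 [[-80.9, -16.1], [-75.4, -14.4], [-69.4, 15.5]]
cap [[nan nan nan]
 [nan nan nan]
 [nan nan nan]]
```

View pics/w6c.png

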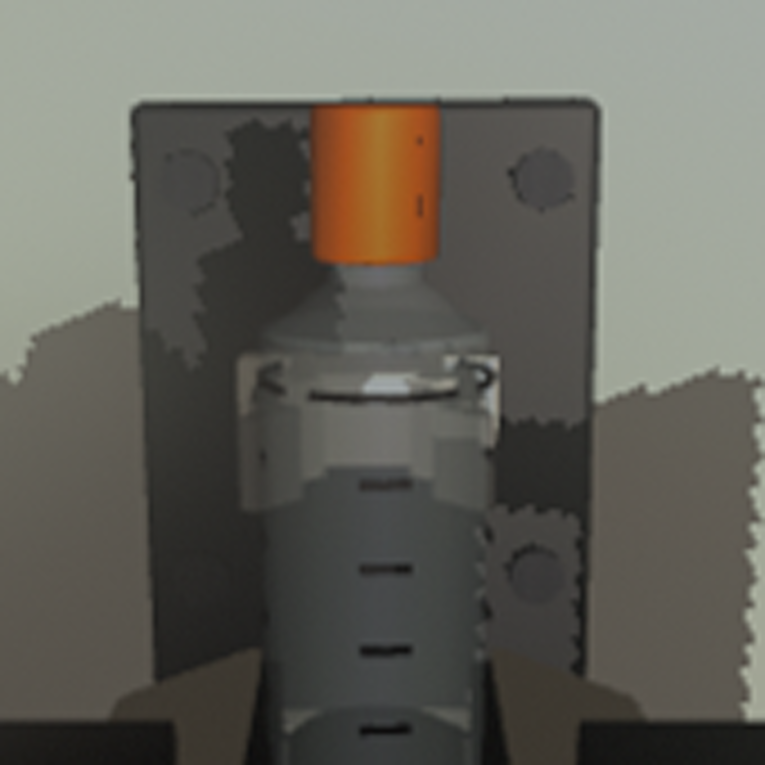

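send_rows(
  motion=[
    {"hand": -1, "slide": [4, 0, 1], "spin": -0.005},
    {"hand": -1, "slide": [7, -1, 1], "spin": 0},
    {"hand": -1, "slide": [7, 0, 0], "spin": 0},
    {"hand": -1, "slide": [5, 0, 0], "spin": 0},
    {"hand": -1, "slide": [4, 0, 0], "spin": 0},
    {"hand": -1, "slide": [2, 0, 0], "spin": 0},
    {"hand": -1, "slide": [0, 0, 0], "spin": 0},
  ],
  grip_force=45,
)

```text
time: 12.85
tool_pos: [0.6273, 0.1413, 0.05]
tool_rot: [3.086, 1.51, -0.446]
contact_force: [0.0, -1.1, -1.7]
opening: 0.0209
```

```bash
python3 mv.py 0.6258 0.1414 0.045 157.65
```

```text
t 12.85 grasp [0.6263 0.1418 0.069 ] tilt zz -0.0603 yz 0.0034 yaw 157.65 open 0.0209 F [ 0.  -1.1 -1.7] qv [-0.     0.003 -0.002 -0.001  0.002 -0.001]
slide [23.9  0.4  1.7] spin 0.0
```

send_rows(
  motion=[
    {"hand": -1, "slide": [4, 0, 1], "spin": 0},
    {"hand": -1, "slide": [4, 0, 0], "spin": 0},
    {"hand": -1, "slide": [4, 0, 0], "spin": 0},
  ],
)

```text
time: 13.15
tool_pos: [0.6278, 0.1413, 0.0384]
tool_rot: [3.101, 1.508, -0.431]
contact_force: [-0.6, -0.6, 3.6]
opening: 0.0207
```

```bash
python3 mv.py 0.6258 0.1414 0.045 157.65
```

```text
t 13.15 grasp [0.6267 0.1418 0.0574] tilt zz -0.0624 yz 0.0025 yaw 157.66 open 0.0207 F [-0.6 -0.6  3.6] qv [-0.005  0.049  0.019  0.    -0.081  0.003]
slide [12.3  0.7  1.5] spin 0.0
```

send_rows(
  motion=[
    {"hand": -1, "slide": [4, 0, 0], "spin": 0},
    {"hand": -1, "slide": [5, 0, 0], "spin": 0},
  ],
)

```text
time: 13.35
tool_pos: [0.6292, 0.141, 0.0299]
tool_rot: [3.116, 1.506, -0.416]
contact_force: [-0.4, -2.1, -0.4]
opening: 0.0209
```

```bash
python3 mv.py 0.6258 0.1414 0.045 157.65
```

```text
t 13.35 grasp [0.628  0.1415 0.0489] tilt zz -0.0645 yz 0.0017 yaw 157.65 open 0.0209 F [-0.4 -2.1 -0.4] qv [-0.003  0.074  0.026 -0.004 -0.101  0.003]
slide [3.7 0.9 2.3] spin 0.0
```

send_rows(
  motion=[
    {"hand": -1, "slide": [3, 0, 1], "spin": 0},
    {"hand": -1, "slide": [3, 0, 0], "spin": 0},
  ],
)

```text
time: 13.55
tool_pos: [0.6283, 0.1406, 0.0252]
tool_rot: [3.1, 1.506, -0.432]
contact_force: [-15.6, -2.6, 41.1]
opening: 0.021
```

```bash
python3 mv.py 0.6258 0.1414 0.045 157.65; python3 shot.py w7; python3 - <<'E'
from h import *; import pickle
p=pickle.load(open("pics/w7.pkl","rb"))
cv2.imwrite("pics/w7c.png",cv2.resize(p["pixels"][90:350,220:410],None,fx=3,fy=3,interpolation=cv2.INTER_CUBIC)[:600])
E
```

```text
t 13.55 grasp [0.6272 0.1412 0.0441] tilt zz -0.0643 yz 0.0027 yaw 157.65 open 0.021 F [-15.6  -2.6  41.1] qv [ 0.     0.004  0.001 -0.    -0.009  0.001]
slide [-0.9  0.3  1.3] spin 0.0
[[ 0.0585 -0.3804 -0.923   0.6283]
 [-0.027  -0.9248  0.3794  0.1406]
 [-0.9979  0.0027 -0.0643  0.0252]
 [ 0.      0.      0.      1.    ]]
```

View pics/w7c.png

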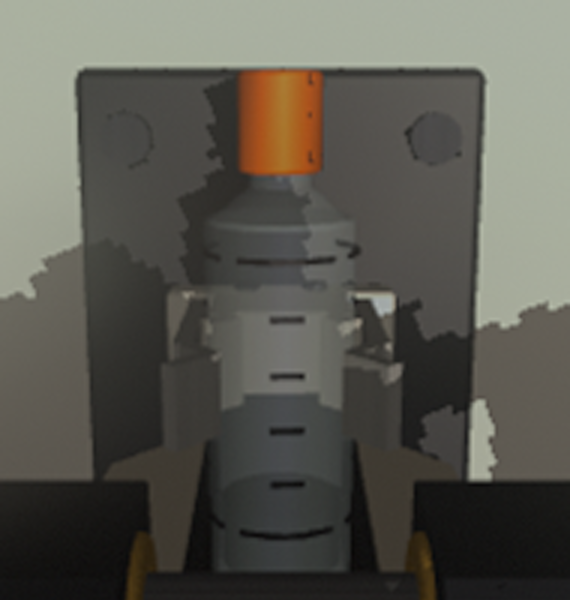

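send_rows(
  motion=[
    {"hand": -1, "slide": [0, 0, 1], "spin": 0},
  ],
)

```text
time: 13.7
tool_pos: [0.6277, 0.1408, 0.0262]
tool_rot: [3.108, 1.505, -0.424]
contact_force: [1.3, -0.5, -3.0]
opening: 0.0209
```

```bash
cat > chk.py <<'E'
import sys
from h import *; import pickle
p=pickle.load(open(f"pics/{sys.argv[1]}.pkl","rb")); T=p["W"]; W=world(p,T)
o=np.array([.5842,.1585]); a=np.radians(157.65); x=np.array([np.cos(a),np.sin(a)]); y=np.array([-x[1],x[0]])
L=np.dstack([(W[...,:2]-o)@x,(W[...,:2]-o)@y,W[...,2]])*1000
for lo in range(-125,75,5):
    k=L[(L[...,0]>lo)&(L[...,0]<lo+5)&(abs(L[...,1])<3)&(L[...,2]<90)]
    j=L[(L[...,0]>lo)&(L[...,0]<lo+5)&(abs(L[...,1])>11)&(abs(L[...,1])<25)&(L[...,2]<66)&(L[...,2]>48)]
    w=L[(L[...,0]>lo)&(L[...,0]<lo+5)&(abs(L[...,1])<18)&(L[...,2]<66)&(L[...,2]>40)]
    if len(k)>8: print(lo,len(k),"crest",np.percentile(k[:,2],[50,95]).round(1),"jaw",len(j),(np.percentile(j[j[:,1]>0][:,1],[5,95]).round(1) if (j[:,1]>0).sum()>4 else ""),(np.percentile(j[j[:,1]<0][:,1],[5,95]).round(1) if (j[:,1]<0).sum()>4 else ""),"y",np.percentile(w[:,1],[2,98]).round(1) if len(w) else "")
E
python3 mv.py 0.6258 0.1414 0.045 157.65; python3 shot.py w8; python3 chk.py w8
```

```text
t 13.7 grasp [0.6266 0.1413 0.0452] tilt zz -0.0657 yz 0.0022 yaw 157.65 open 0.0209 F [ 1.3 -0.5 -3. ] qv [ 0.01  -0.023  0.029  0.001  0.004  0.009]
slide [0.1 0.2 0.8] spin -0.0
[[ 0.0599 -0.3804 -0.9229  0.6277]
 [-0.0271 -0.9248  0.3795  0.1408]
 [-0.9978  0.0022 -0.0657  0.0262]
 [ 0.      0.      0.      1.    ]]
-125 99 crest [0.6 1.7] jaw 0   y 
-120 143 crest [52.  53.3] jaw 0   y [-6.2  5.3]
-115 195 crest [52.1 53.2] jaw 0   y [-6.2  5.3]
-110 191 crest [52.2 53. ] jaw 0   y [-6.3  5.4]
-105 190 crest [51.1 53.4] jaw 0   y [-6.5  5.7]
-100 203 crest [56.1 57.8] jaw 4   y [-10.5   9.5]
-95 181 crest [56.9 57.9] jaw 2   y [-10.6  10. ]
-90 190 crest [56.7 58. ] jaw 2   y [-10.7  10.1]
-85 174 crest [56.5 57.8] jaw 163 [11.3 15.4] [-16.1 -11.4] y [-15.6  15. ]
-80 173 crest [56.6 57.7] jaw 329 [11.3 15.6] [-16.5 -11.3] y [-16.2  15.2]
-75 170 crest [56.6 57.5] jaw 321 [11.1 15.8] [-16.3 -11.3] y [-15.9  15.3]
-70 158 crest [56.4 57.5] jaw 73 [11.3 15.6] [-16.1 -11.3] y [-14.7  14.2]
-65 154 crest [56.4 57.4] jaw 2   y [-10.8  10.2]
-60 154 crest [56.3 57.3] jaw 714 [11.4 18. ] [-18.6 -11.5] y [-17.5  17.4]
-55 148 crest [56.2 57.3] jaw 20 [11.2 12.3] [-13.  -11.3] y [-10.8  10.8]
-50 45 crest [56.  56.7] jaw 0   y [-10.8  10.1]
-35 102 crest [56. 57.] jaw 0   y [-8.8  8. ]
-30 121 crest [55.9 56.6] jaw 0   y [-10.3   9.6]
-25 126 crest [55.7 56.9] jaw 160 [11.1 14. ] [-14.6 -11.2] y [-14.2  13.6]
-20 71 crest [55.5 56.4] jaw 90 [11.1 14.6] [-15.5 -11.4] y [-15.2  14.5]
```

send_rows(
  motion=[
    {"hand": 0, "slide": [0, 0, 0], "spin": 0},
    {"hand": 0, "slide": [0, 0, 0], "spin": 0},
    {"hand": 0, "slide": [0, 0, 0], "spin": 0},
    {"hand": 0, "slide": [0, 0, 0], "spin": 0},
    {"hand": 0, "slide": [-4, 0, 0], "spin": 0},
    {"hand": 0, "slide": [-8, 0, 0], "spin": 0},
    {"hand": 0, "slide": [-12, 0, 0], "spin": 0},
    {"hand": 0, "slide": [-15, 0, 0], "spin": 0},
  ],
)

```text
time: 14.55
tool_pos: [0.6233, 0.1426, 0.0636]
tool_rot: [3.071, 1.511, -0.461]
contact_force: [-0.2, 0.2, -0.4]
opening: 0.0459
```

send_rows(
  motion=[
    {"hand": 0, "slide": [-20, 0, 0], "spin": 0},
    {"hand": 0, "slide": [-20, 0, 0], "spin": 0},
    {"hand": 0, "slide": [-20, 0, 0], "spin": 0},
    {"hand": 0, "slide": [-12, 0, 0], "spin": 0},
    {"hand": 0, "slide": [-6, 0, 0], "spin": 0},
    {"hand": 0, "slide": [-3, 0, 0], "spin": 0},
    {"hand": 0, "slide": [0, 0, 0], "spin": 0},
  ],
)

```text
time: 15.25
tool_pos: [0.6199, 0.1453, 0.1556]
tool_rot: [-3.139, 1.504, -0.388]
contact_force: [-0.7, 0.3, 0.6]
opening: 0.0457
```

```bash
python3 mv.py 0.6258 0.1414 0.045 157.65; python3 shot.py w9; python3 chk.py w9;python3 - <<'E'
from h import *; import pickle
p=pickle.load(open("pics/w9.pkl","rb"))
cv2.imwrite("pics/w9c.png",cv2.resize(p["pixels"][60:260,240:400],None,fx=3,fy=3,interpolation=cv2.INTER_CUBIC))
E
```

```text
t 15.25 grasp [0.6187 0.1458 0.1746] tilt zz -0.0671 yz -0.0002 yaw 157.65 open 0.0457 F [-0.7  0.3  0.6] qv [ 0.001  0.005  0.01   0.    -0.003  0.001]
slide [129.8   1.4   0.5] spin 0.0
[[ 6.210e-02 -3.802e-01 -9.228e-01  6.199e-01]
 [-2.540e-02 -9.249e-01  3.793e-01  1.453e-01]
 [-9.977e-01 -2.000e-04 -6.710e-02  1.556e-01]
 [ 0.000e+00  0.000e+00  0.000e+00  1.000e+00]]
-125 35 crest [0.4 1.6] jaw 0   y 
-120 39 crest [50.5 51.6] jaw 0   y [-5.6  5.4]
-115 56 crest [50.7 51.6] jaw 0   y [-5.6  5.4]
-110 43 crest [50.6 51.9] jaw 0   y [-5.6  5.4]
-105 49 crest [50.1 52.6] jaw 0   y [-6.4  6.2]
-100 55 crest [55.2 56.7] jaw 0   y [-10.2  10. ]
-95 49 crest [55.6 56.5] jaw 0   y [-10.4  10.2]
-90 55 crest [55.3 56.6] jaw 0   y [-10.5  10.3]
-85 46 crest [55.4 56.4] jaw 26 [11.5 15.1] [-15. -11.] y [-14.7  14.4]
-80 44 crest [55.7 56.9] jaw 86 [11.6 15.3] [-15.6 -11.1] y [-15.6  15.3]
-75 48 crest [55.6 56.8] jaw 81 [11.6 15.4] [-15.6 -11.1] y [-15.4  15.1]
-70 41 crest [55.6 56.8] jaw 17 [11.9 15.2] [-15.7 -11.4] y [-13.7  13.9]
-65 42 crest [55.5 57. ] jaw 0   y [-10.7  10.6]
-60 4
[... 278 characters left out ...]
0.9   9.9]
-30 36 crest [55.6 57. ] jaw 0   y [-11.  10.]
-25 42 crest [55.4 56.2] jaw 49 [11.4 15.3] [-15.4 -11.7] y [-15.2  15.2]
-20 43 crest [55.6 56.6] jaw 73 [11.4 15.4] [-15.5 -11.5] y [-15.5  15.3]
-15 39 crest [55.4 56.7] jaw 70 [11.4 15.4] [-15.6 -11.6] y [-15.2  15.4]
-10 38 crest [55.1 56.7] jaw 10  [-15.4 -11.8] y [-13.4  11.6]
-5 56 crest [59.5 61.4] jaw 54 [11.6 14.4] [-15.3 -11.3] y [-14.4  14.4]
5 36 crest [48.8 50.1] jaw 268 [11.7 21.4] [-21.7 -11.8] y [-17.5  17.5]
10 40 crest [49.  49.8] jaw 139 [11.5 21.2] [-21.5 -11.6] y [-17.3  17.2]
15 36 crest [48.7 49.9] jaw 0   y [-4.4  4.4]
20 37 crest [48.7 49.5] jaw 0   y [-4.4  4.4]
25 33 crest [48.5 49.5] jaw 0   y [-4.4  4.4]
```

View pics/w9c.png

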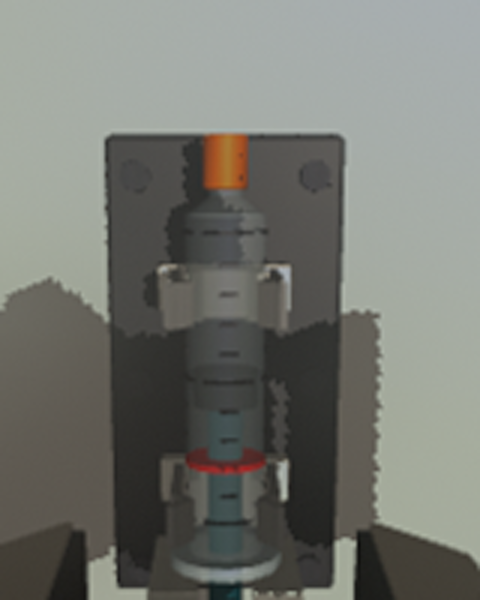

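```bash
python3 -c "
import numpy as np
a=np.radians(157.65);o=np.array([.5842,.1585])
for x in(40,64): print(x,o+x/1000*np.array([np.cos(a),np.sin(a)]))"; python3 mv.py 0.5472 .1737 .15 157.65
```

```text
40 [0.54720487 0.17371054]
64 [0.52500779 0.18283686]
t 15.3 grasp [0.6186 0.1458 0.1741] tilt zz -0.0664 yz 0.0002 yaw 157.65 open 0.0458 F [ 0.3 -0.2 -0.3] qv [-0.     0.011  0.006  0.    -0.003 -0.001]
slide [19.   1.3 78. ] spin 0.0
```

send_rows(
  motion=[
    {"hand": 0, "slide": [0, 0, 6], "spin": 0},
    {"hand": 0, "slide": [0, 1, 12], "spin": 0},
    {"hand": 0, "slide": [0, 0, 15], "spin": 0},
    {"hand": 0, "slide": [0, 0, 15], "spin": 0},
    {"hand": 0, "slide": [0, 0, 14], "spin": 0},
    {"hand": 0, "slide": [0, 0, 9], "spin": 0},
    {"hand": 0, "slide": [0, 0, 4], "spin": 0},
    {"hand": 0, "slide": [0, 0, 0], "spin": 0},
  ],
)

```text
time: 16.1
tool_pos: [0.5426, 0.1736, 0.1431]
tool_rot: [3.018, 1.515, -0.514]
contact_force: [-0.0, -0.1, 0.0]
opening: 0.0457
```

```bash
python3 mv.py 0.5472 .1737 .15 157.65; python3 shot.py w10; python3 chk.py w10;python3 - <<'E'
from h import *; import pickle
p=pickle.load(open("pics/w10.pkl","rb"))
cv2.imwrite("pics/w10c.png",cv2.resize(p["pixels"][40:255,240:400],None,fx=2.7,fy=2.7,interpolation=cv2.INTER_CUBIC))
E
```

```text
t 16.1 grasp [0.5416 0.1741 0.1621] tilt zz -0.0553 yz 0.0069 yaw 157.64 open 0.0457 F [-0.  -0.1  0. ] qv [-0.001  0.003 -0.002 -0.001 -0.008 -0.002]
slide [12.3 -1.9 -4.6] spin -0.0
[[ 0.0485 -0.3808 -0.9234  0.5426]
 [-0.0274 -0.9246  0.3799  0.1736]
 [-0.9984  0.0069 -0.0553  0.1431]
 [ 0.      0.      0.      1.    ]]
-105 33 crest [50. 52.] jaw 0   y [-5.   5.3]
-100 63 crest [55.3 56.8] jaw 0   y [-10.7   9.5]
-95 67 crest [55.8 57. ] jaw 0   y [-10.8  10.1]
-90 64 crest [55.6 56.9] jaw 0   y [-10.9  10.2]
-85 65 crest [55.7 57.1] jaw 28 [11.3 15.9] [-15.9 -11.7] y [-13.9  13.8]
-80 63 crest [55.8 56.7] jaw 129 [11.3 15.9] [-15.9 -11.3] y [-15.5  15.6]
-75 62 crest [55.5 56.7] jaw 122 [11.3 15.3] [-16.  -11.4] y [-15.7  15.3]
-70 61 crest [55.5 57. ] jaw 45 [11.5 15.3] [-15.5 -11.5] y [-14.8  14.6]
-65 61 crest [55.9 57. ] jaw 0   y [-10.5  10.4]
-60 64 crest [55.6 56.4] jaw 0   y [-10.6  10.4]
-55 56 crest [55.6 56.9] jaw 0   y [-10.6  10.4]
-50 63 crest [55.6 56.7] jaw 0   y [-10.7  10.5]
-45 56 crest [55.7 56.9] jaw 0   y [-10.8  10.5]
-40 56 crest [55.6 56.6] jaw 0   y [-1
[... 334 characters left out ...]
53 crest [55.6 56.5] jaw 14 [11.3 15. ] [-15.6 -11.8] y [-12.9  12.4]
-5 64 crest [60.2 61.3] jaw 54 [11.1 15. ] [-15. -11.] y [-14.6  14.4]
0 38 crest [49.2 59.8] jaw 5   y [-9.  13.4]
5 47 crest [49. 50.] jaw 227 [11.3 21.4] [-21.5 -11.3] y [-17.6  17.6]
10 43 crest [49.2 50.3] jaw 186 [11.7 21.2] [-21.8 -11.6] y [-17.3  17.4]
15 43 crest [48.8 49.9] jaw 0   y [-4.7  4.7]
20 46 crest [48.9 50. ] jaw 0   y [-4.8  4.7]
25 42 crest [48.9 49.7] jaw 0   y [-4.8  4.7]
30 44 crest [48.6 49.8] jaw 0   y [-4.8  4.7]
35 44 crest [48.7 49.7] jaw 0   y [-4.9  4.7]
40 40 crest [48.7 49.9] jaw 0   y [-4.9  4.7]
45 45 crest [48.8 49.7] jaw 0   y [-5.   4.7]
50 62 crest [54.9 56.3] jaw 1   y [-10.8  11.1]
```

View pics/w10c.png

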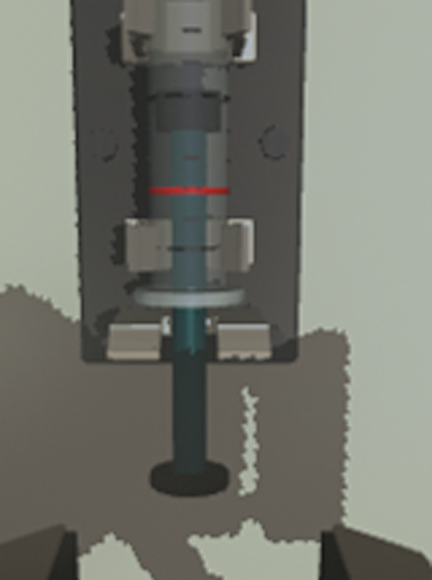

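```bash
python3 - <<'E'
from h import *; import pickle
p=pickle.load(open("pics/w10.pkl","rb")); T=p["W"]; W=world(p,T)
o=np.array([.5842,.1585]); a=np.radians(157.65); x=np.array([np.cos(a),np.sin(a)]); y=np.array([-x[1],x[0]])
L=np.dstack([(W[...,:2]-o)@x,(W[...,:2]-o)@y,W[...,2]])*1000
k=L[(L[...,0]>40)&(L[...,0]<70)&(abs(L[...,1])<12)&(L[...,2]>50)&(L[...,2]<60)]; print("disc",len(k),np.percentile(k,[2,50,98],axis=0).round(1))
k=L[(L[...,0]>-8)&(L[...,0]<4.5)&(abs(L[...,1])<6)&(L[...,2]>58)&(L[...,2]<64)]; print("flange",len(k),np.percentile(k,[2,50,98],axis=0).round(1))
k=L[(L[...,0]>4)&(L[...,0]<20)&(abs(L[...,1])>11)&(abs(L[...,1])<20)&(L[...,2]>48)&(L[...,2]<68)]; print("plate",len(k),np.percentile(k,[2,50,98],axis=0).round(1))
k=L[(L[...,0]>20)&(L[...,0]<45)&(abs(L[...,1])<6)&(L[...,2]>42)&(L[...,2]<58)]; print("rod",len(k),np.percentile(k,[2,50,98],axis=0).round(1))
E
python3 mv.py 0.5472 .1737 .045 157.65
```

```text
disc 182 [[50.4 -9.6 50.3]
 [52.6 -0.1 53.9]
 [55.6  9.4 56.3]]
flange 97 [[-3.3 -5.7 58.4]
 [-1.8  0.1 60.2]
 [ 0.5  5.9 61.8]]
plate 338 [[  5.8 -19.7  50.3]
 [  9.5   0.   58.9]
 [ 14.   19.7  63.9]]
rod 400 [[20.3 -4.9 44.9]
 [32.2 -0.1 48.1]
 [44.3  4.7 50. ]]
t 16.15 grasp [0.542  0.1739 0.1621] tilt zz -0.0555 yz 0.0068 yaw 157.63 open 0.0457 F [-0.1 -0.5 -0.3] qv [-0.009  0.005 -0.017 -0.003  0.    -0.003]
slide [117.2  -2.6   1.6] spin -0.0
```

```bash
python3 mv.py 0.5486 .1732 .045 157.65
```

```text
t 16.15 grasp [0.542  0.1739 0.1621] tilt zz -0.0555 yz 0.0068 yaw 157.63 open 0.0457 F [-0.1 -0.5 -0.3] qv [-0.009  0.005 -0.017 -0.003  0.    -0.003]
slide [ 1.173e+02 -2.600e+00  1.000e-01] spin -0.0
```

send_rows(
  motion=[
    {"hand": 0, "slide": [6, -1, 0], "spin": 0},
    {"hand": 0, "slide": [12, -1, 0], "spin": 0},
    {"hand": 0, "slide": [14, -1, 0], "spin": 0},
    {"hand": 0, "slide": [14, 0, 0], "spin": 0},
    {"hand": 0, "slide": [12, 0, 0], "spin": 0},
    {"hand": 0, "slide": [8, 0, 0], "spin": 0},
    {"hand": 0, "slide": [4, 0, 0], "spin": 0},
    {"hand": 0, "slide": [0, 0, 0], "spin": 0},
  ],
)

```text
time: 16.95
tool_pos: [0.5498, 0.173, 0.0658]
tool_rot: [3.009, 1.515, -0.525]
contact_force: [-0.1, 0.9, 0.5]
opening: 0.0461
```

```bash
python3 mv.py 0.5486 .1732 .045 157.65
```

```text
t 16.95 grasp [0.5488 0.1735 0.0847] tilt zz -0.0552 yz 0.0073 yaw 157.49 open 0.0461 F [-0.1  0.9  0.5] qv [-0.001  0.002 -0.004  0.    -0.001 -0.001]
slide [39.7  0.1  2.3] spin -0.003
```

send_rows(
  motion=[
    {"hand": 0, "slide": [6, 0, 1], "spin": 0},
    {"hand": 0, "slide": [10, 0, 1], "spin": 0},
    {"hand": 0, "slide": [10, 0, 0], "spin": 0},
    {"hand": 0, "slide": [7, 0, 0], "spin": 0},
    {"hand": 0, "slide": [4, 0, 0], "spin": 0},
    {"hand": 0, "slide": [2, 0, 0], "spin": 0},
    {"hand": 0, "slide": [0, 0, 0], "spin": 0},
  ],
)

```text
time: 17.65
tool_pos: [0.5505, 0.1729, 0.0242]
tool_rot: [3.033, 1.514, -0.502]
contact_force: [0.5, -0.4, 0.3]
opening: 0.0456
```

```bash
python3 mv.py 0.5486 .1732 .045 157.65; python3 shot.py w11
```

```text
t 17.65 grasp [0.5496 0.1734 0.0431] tilt zz -0.0568 yz 0.0062 yaw 157.5 open 0.0456 F [ 0.5 -0.4  0.3] qv [ 0.002  0.001 -0.003  0.001 -0.     0.   ]
slide [-1.9  0.6  0.7] spin -0.003
[[ 0.0501 -0.383  -0.9224  0.5505]
 [-0.0275 -0.9237  0.3821  0.1729]
 [-0.9984  0.0062 -0.0568  0.0242]
 [ 0.      0.      0.      1.    ]]
```

View pics/w11.png

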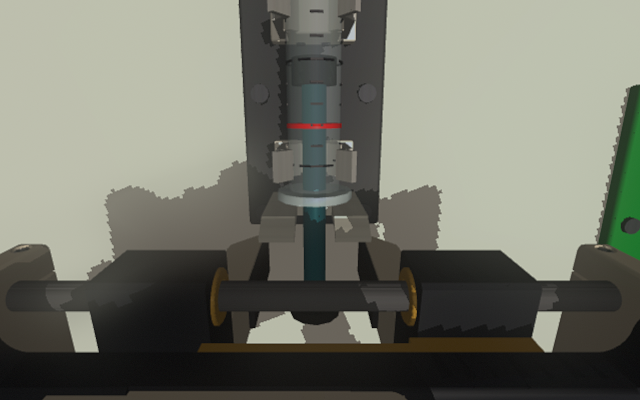

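send_rows(
  motion=[
    {"hand": -1, "slide": [-2, 0.5, 0.5], "spin": 0},
    {"hand": -1, "slide": [0, 0, 0], "spin": 0},
    {"hand": -1, "slide": [0, 0, 0], "spin": 0},
    {"hand": -1, "slide": [0, 0, 0], "spin": 0},
    {"hand": -1, "slide": [0, 0, 0], "spin": 0},
    {"hand": -1, "slide": [0, 0, 0], "spin": 0},
    {"hand": -1, "slide": [0, 0, 0], "spin": 0},
  ],
  grip_force=40,
)

```text
time: 18.4
tool_pos: [0.5506, 0.1728, 0.028]
tool_rot: [3.064, 1.511, -0.47]
contact_force: [0.6, -0.0, -0.3]
opening: 0.0086
```

```bash
python3 mv.py 0.5486 .1732 .045 157.65; python3 shot.py w12;python3 - <<'E'
from h import *; import pickle
p=pickle.load(open("pics/w12.pkl","rb"))
cv2.imwrite("pics/w12c.png",cv2.resize(p["pixels"][20:260,240:400],None,fx=2.5,fy=2.5,interpolation=cv2.INTER_CUBIC))
E
```

```text
t 18.4 grasp [0.5496 0.1733 0.0469] tilt zz -0.0593 yz 0.0046 yaw 157.5 open 0.0086 F [ 0.6 -0.  -0.3] qv [ 0.001 -0.    -0.     0.001  0.    -0.001]
slide [1.9 0.5 1. ] spin -0.003
[[ 0.053  -0.383  -0.9222  0.5506]
 [-0.027  -0.9237  0.3821  0.1728]
 [-0.9982  0.0046 -0.0593  0.028 ]
 [ 0.      0.      0.      1.    ]]
```

View pics/w12c.png

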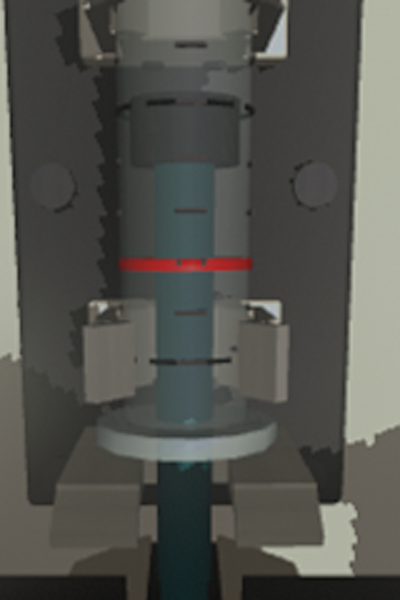

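send_rows(
  motion=[
    {"hand": -1, "slide": [0, 0, 2], "spin": 0},
    {"hand": -1, "slide": [-0.2, 0, 3], "spin": 0},
    {"hand": -1, "slide": [-0.2, 0, 3], "spin": 0},
    {"hand": -1, "slide": [-0.2, 0, 3], "spin": 0},
  ],
)

```text
time: 18.85
tool_pos: [0.5409, 0.1769, 0.0281]
tool_rot: [3.078, 1.509, -0.457]
contact_force: [2.1, -2.7, -0.4]
opening: 0.0087
```

```bash
python3 mv.py 0.5486 .1732 .045 157.65; python3 shot.py w13;python3 - <<'E'
from h import *; import pickle
p=pickle.load(open("pics/w13.pkl","rb"))
cv2.imwrite("pics/w13c.png",cv2.resize(p["pixels"][20:260,240:400],None,fx=2.5,fy=2.5,interpolation=cv2.INTER_CUBIC))
E
```

```text
t 18.85 grasp [0.5399 0.1774 0.047 ] tilt zz -0.0614 yz 0.0039 yaw 157.47 open 0.0087 F [ 2.1 -2.7 -0.4] qv [ 0.032 -0.032  0.069 -0.009 -0.042  0.037]
slide [ 2.6  0.6 -9.5] spin -0.003
[[ 0.0552 -0.3833 -0.922   0.5409]
 [-0.0271 -0.9236  0.3824  0.1769]
 [-0.9981  0.0039 -0.0614  0.0281]
 [ 0.      0.      0.      1.    ]]
```

View pics/w13c.png

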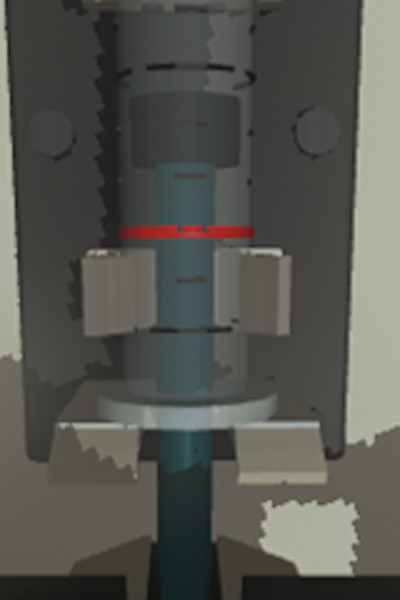

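send_rows(
  motion=[
    {"hand": -1, "slide": [-0.2, 0, 3], "spin": 0},
    {"hand": -1, "slide": [-0.2, 0, 3], "spin": 0},
    {"hand": -1, "slide": [-0.2, 0, 3], "spin": 0},
    {"hand": -1, "slide": [-0.2, 0, 3], "spin": 0},
  ],
)

```text
time: 19.3
tool_pos: [0.5319, 0.1813, 0.0291]
tool_rot: [3.118, 1.503, -0.417]
contact_force: [6.1, -4.5, -1.1]
opening: 0.0087
```

```bash
python3 mv.py 0.5486 .1732 .045 157.65; python3 shot.py w14;python3 - <<'E'
from h import *; import pickle
p=pickle.load(open("pics/w14.pkl","rb"))
cv2.imwrite("pics/w14c.png",cv2.resize(p["pixels"][20:260,240:400],None,fx=2.5,fy=2.5,interpolation=cv2.INTER_CUBIC))
E
```

```text
t 19.3 grasp [0.5307 0.1818 0.0481] tilt zz -0.0676 yz 0.0016 yaw 157.47 open 0.0087 F [ 6.1 -4.5 -1.1] qv [ 0.029 -0.033  0.06  -0.011 -0.049  0.039]
slide [  4.4   1.1 -19.6] spin -0.003
[[ 0.0619 -0.3833 -0.9216  0.5319]
 [-0.0274 -0.9236  0.3823  0.1813]
 [-0.9977  0.0016 -0.0676  0.0291]
 [ 0.      0.      0.      1.    ]]
```

View pics/w14c.png

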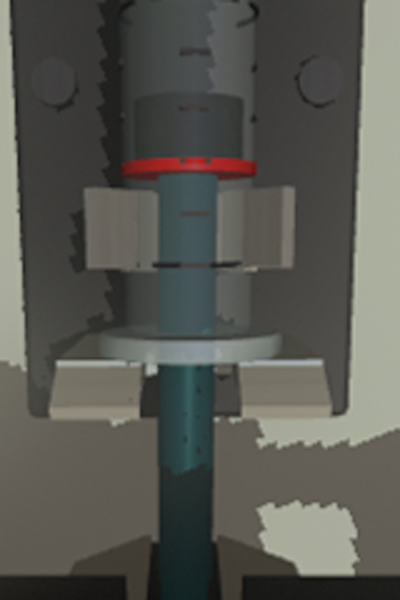

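send_rows(
  motion=[
    {"hand": -1, "slide": [0.2, 0.3, 2.5], "spin": 0},
    {"hand": -1, "slide": [0.2, 0.3, 2.5], "spin": 0},
    {"hand": -1, "slide": [0.2, 0.2, 2.5], "spin": 0},
  ],
)

```text
time: 19.65
tool_pos: [0.5284, 0.1829, 0.0292]
tool_rot: [-3.117, 1.495, -0.369]
contact_force: [7.2, -4.7, -2.3]
opening: 0.0085
```

```bash
python3 mv.py 0.5486 .1732 .045 157.65; python3 shot.py w15;python3 - <<'E'
from h import *; import pickle
p=pickle.load(open("pics/w15.pkl","rb"))
cv2.imwrite("pics/w15c.png",cv2.resize(p["pixels"][10:200,270:360],None,fx=4,fy=4,interpolation=cv2.INTER_CUBIC)[:600])
E
```

```text
t 19.65 grasp [0.527  0.1834 0.0482] tilt zz -0.0761 yz -0.0019 yaw 157.46 open 0.0085 F [ 7.2 -4.7 -2.3] qv [ 0.017 -0.022  0.049 -0.016 -0.058  0.035]
slide [  5.    1.2 -23.5] spin -0.003
[[ 0.071  -0.3833 -0.9209  0.5284]
 [-0.0274 -0.9236  0.3823  0.1829]
 [-0.9971 -0.0019 -0.0761  0.0292]
 [ 0.      0.      0.      1.    ]]
```

View pics/w15c.png

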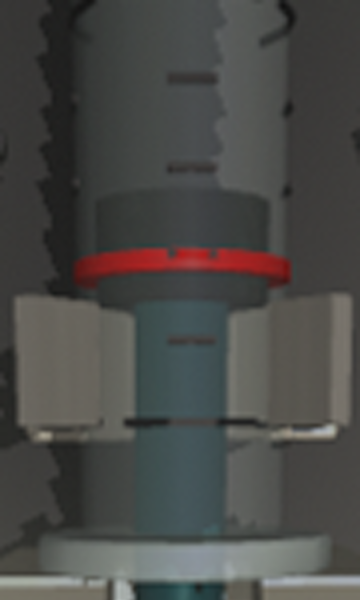

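```bash
cat > pist.py <<'E'
import sys
from h import *; import pickle
p=pickle.load(open(f"pics/{sys.argv[1]}.pkl","rb")); T=p["W"]
o=np.array([.5842,.1585]); a=np.radians(157.65); x=np.array([np.cos(a),np.sin(a)])
def hx(u,v,z): return ((ray(p,T,(u,v),z)[:2]-o)@x)*1000
u=315.5
# args: ring widest row, ring crest row, piston front top row, flange/plate optional (full-image px)
r1,r2,pf=[float(s) for s in sys.argv[2:5]]
print("ring(axis)",hx(u,r1,.045).round(2),"ring(crest)",hx(u,r2,.056).round(2),"piston front",hx(u,pf,.054).round(2))
E
python3 pist.py w15 77.5 73.2 57.2
```

```text
ring(axis) -24.59 ring(crest) -24.78 piston front -30.92
```

send_rows(
  motion=[
    {"hand": -1, "slide": [0.6, 0.4, 3], "spin": 0},
    {"hand": -1, "slide": [0.6, 0.4, 3], "spin": 0},
  ],
)

```text
time: 19.9
tool_pos: [0.5261, 0.1839, 0.0286]
tool_rot: [-3.081, 1.487, -0.333]
contact_force: [7.8, -4.9, -1.5]
opening: 0.0087
```

```bash
python3 mv.py 0.5486 .1732 .045 157.65; python3 shot.py w16;python3 - <<'E'
from h import *; import pickle
p=pickle.load(open("pics/w16.pkl","rb"))
cv2.imwrite("pics/w16c.png",cv2.resize(p["pixels"][10:160,270:360],None,fx=4,fy=4,interpolation=cv2.INTER_CUBIC)[:600])
E
```

```text
t 19.9 grasp [0.5246 0.1844 0.0476] tilt zz -0.0836 yz -0.0051 yaw 157.44 open 0.0087 F [ 7.8 -4.9 -1.5] qv [ 0.017 -0.02   0.058 -0.021 -0.079  0.035]
slide [  4.8   1.2 -26.2] spin -0.004
[[ 0.0791 -0.3833 -0.9202  0.5261]
 [-0.0273 -0.9236  0.3824  0.1839]
 [-0.9965 -0.0051 -0.0836  0.0286]
 [ 0.      0.      0.      1.    ]]
```

View pics/w16c.png

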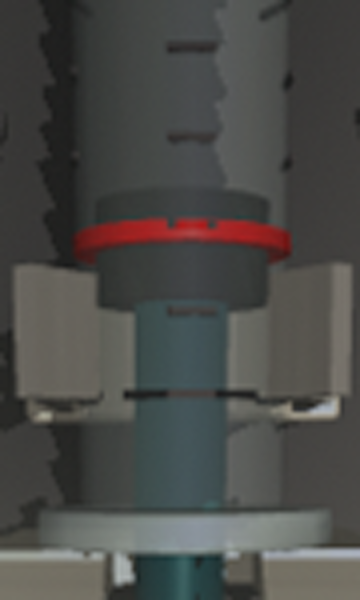

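```bash
python3 pist.py w16 70 66 57.2
```

```text
ring(axis) -24.93 ring(crest) -24.7 piston front -28.24
```

send_rows(
  motion=[
    {"hand": -1, "slide": [0.6, 0.4, 4.5], "spin": 0},
  ],
)

```text
time: 20.05
tool_pos: [0.524, 0.1849, 0.0283]
tool_rot: [-3.061, 1.482, -0.313]
contact_force: [8.9, -5.1, -1.6]
opening: 0.0085
```

```bash
python3 mv.py 0.5486 .1732 .045 157.65; python3 shot.py w17; python3 mv.py 0.5486 .1732 .045 157.65;python3 - <<'E'
from h import *; import pickle
p=pickle.load(open("pics/w17.pkl","rb"))
cv2.imwrite("pics/w17c.png",cv2.resize(p["pixels"][10:110,270:360],None,fx=6,fy=6,interpolation=cv2.INTER_CUBIC)[:600])
E
```

```text
t 20.05 grasp [0.5224 0.1854 0.0472] tilt zz -0.0881 yz -0.0071 yaw 157.41 open 0.0085 F [ 8.9 -5.1 -1.6] qv [ 0.036 -0.034  0.105 -0.028 -0.11   0.062]
slide [  4.8   1.2 -28.6] spin -0.004
[[ 0.0841 -0.3835 -0.9197  0.524 ]
 [-0.0272 -0.9235  0.3826  0.1849]
 [-0.9961 -0.0071 -0.0881  0.0283]
 [ 0.      0.      0.      1.    ]]
t 20.1 grasp [0.5218 0.1855 0.0471] tilt zz -0.0878 yz -0.0069 yaw 157.43 open 0.0082 F [ 8.6 -4.5 -2. ] qv [-0.002  0.003 -0.011  0.006  0.013 -0.01 ]
slide [  4.7   1.1 -29.2] spin -0.004
```

View pics/w17c.png

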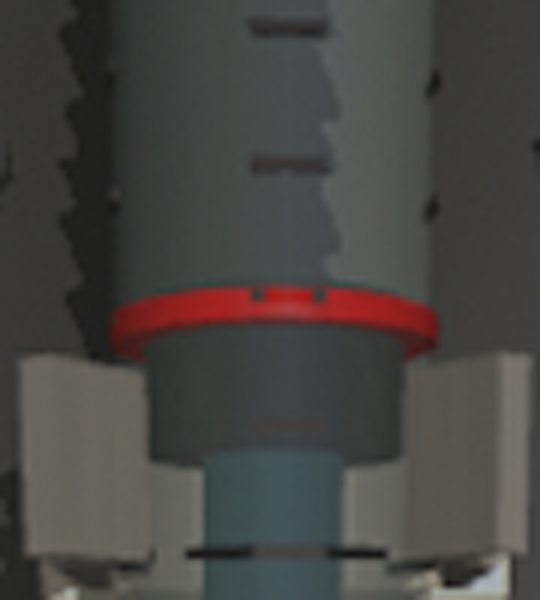

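```bash
python3 shot.py w18; python3 mv.py 0.5486 .1732 .045 157.65;python3 - <<'E'
from h import *; import pickle
o=np.array([.5842,.1585]); a=np.radians(157.65); x=np.array([np.cos(a),np.sin(a)])
tiles=[]
for n in("w15","w16","w17","w18"):
    p=pickle.load(open(f"pics/{n}.pkl","rb")); T=p["W"]
    g=p["pixels"].astype(int)
    tiles.append(cv2.resize(p["pixels"][40:100,285:345],None,fx=6.5,fy=6.5,interpolation=cv2.INTER_CUBIC))
    # predicted rows for piston front at given x: print map row->x for z=.054 & rows of rear face
    def v(xx,z,y=0): 
        X=np.r_[o+x*xx/1000,z]; return proj(p,X,T).round(1)
    print(n,"ring axis row",v(-24.7,.045),"if face at ring: top",v(-24.7,.054),"rear bottom",v(-14.7,.036),"rear mid",v(-14.7,.045),"rear top",v(-14.7,.054))
cv2.imwrite("pics/cmp.png",np.vstack([np.hstack(tiles[:2]),np.hstack(tiles[2:])])[:,:780])
E
```

```text
[[ 0.0837 -0.3832 -0.9199  0.5233]
 [-0.0273 -0.9236  0.3823  0.185 ]
 [-0.9961 -0.0069 -0.0878  0.0282]
 [ 0.      0.      0.      1.    ]]
t 20.15 grasp [0.5218 0.1855 0.0471] tilt zz -0.0874 yz -0.0067 yaw 157.43 open 0.0087 F [ 8.3 -4.6 -2. ] qv [-0.001  0.002 -0.005  0.006  0.011 -0.004]
slide [  4.7   1.1 -29.2] spin -0.004
w15 ring axis row [315.9  77.2] if face at ring: top [316.1  74.2] rear bottom [315.8 103.3] rear mid [316.  102.1] rear top [316.1 100.7]
w16 ring axis row [315.9  70.6] if face at ring: top [316.   66.9] rear bottom [315.9  97.4] rear mid [316.   95.6] rear top [316.   93.6]
w17 ring axis row [316.   64.5] if face at ring: top [316.   60.2] rear bottom [316.   91.8] rear mid [316.1  89.6] rear top [316.1  87.1]
w18 ring axis row [315.8  62.8] if face at ring: top [315.9  58.4] rear bottom [315.9  90.3] rear mid [315.9  88. ] rear top [315.9  85.4]
```

```bash
python3 -c "
import cv2;a=cv2.imread('pics/cmp.png');cv2.imwrite('pics/cmp2.png',cv2.resize(a,None,fx=.76,fy=.76))"
```

```text
(no output)
```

View pics/cmp2.png

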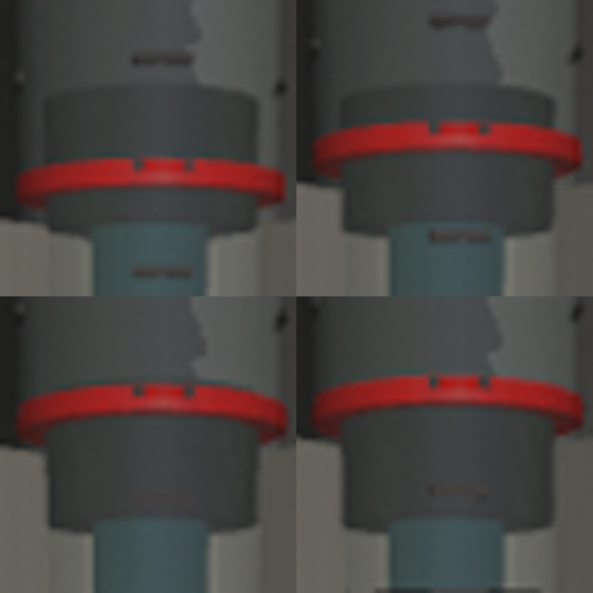

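```bash
python3 - <<'E'
from h import *; import pickle
o=np.array([.5842,.1585]); a=np.radians(157.65); x=np.array([np.cos(a),np.sin(a)]); y=np.array([-x[1],x[0]])
for n in("w12","w16","w18"):
    p=pickle.load(open(f"pics/{n}.pkl","rb")); W=world(p,p["W"])
    L=np.dstack([(W[...,:2]-o)@x,(W[...,:2]-o)@y,W[...,2]])*1000
    print(n)
    for nm,lo,hi,h,w in (("barrel",-60,-6,48,12),("rod",14,48,44,6)):
        R_=[]
        for c in np.arange(lo,hi,3):
            k=L[(L[...,0]>c)&(L[...,0]<c+3)&(abs(L[...,1])<2.2)&(L[...,2]>h)&(L[...,2]<60)]
            e=L[(L[...,0]>c)&(L[...,0]<c+3)&(abs(L[...,1])<w)&(L[...,2]>h)&(L[...,2]<60)]
            if len(k)>15: R_.append((c,np.median(k[:,2]),(np.percentile(e[:,1],2)+np.percentile(e[:,1],98))/2))
        R_=np.array(R_)
        if len(R_)>2: print(nm,R_[[0,-1]].round(1).tolist(),"pitch",np.polyfit(R_[:,0],R_[:,1],1)[0].round(3),"yaw",np.polyfit(R_[:,0],R_[:,2],1)[0].round(3))
from cell import vision
for n in("scene",):
    q=vision.read_camera(n); cv2.imwrite("pics/sc2.png",q["pixels"]); cv2.imwrite("pics/sc2c.png",cv2.resize(q["pixels"][130:260,300:430],None,fx=4.5,fy=4.5,interpolation=cv2.INTER_CUBIC))
E
python3 mv.py 0.5486 .1732 .045 157.65
```

```text
w12
barrel [[-60.0, 55.6, -0.3], [-9.0, 55.8, -0.3]] pitch -0.001 yaw 0.003
rod [[14.0, 49.0, -0.5], [38.0, 48.8, -0.4]] pitch -0.004 yaw -0.0
w16
barrel [[-48.0, 55.8, -0.3], [-9.0, 55.8, -0.2]] pitch -0.002 yaw 0.01
rod [[14.0, 49.4, -0.7], [47.0, 49.2, -1.0]] pitch -0.007 yaw -0.011
w18
barrel [[-45.0, 55.8, -0.3], [-9.0, 55.6, 0.0]] pitch -0.002 yaw 0.009
rod [[14.0, 49.5, -0.7], [47.0, 49.1, -1.0]] pitch -0.011 yaw -0.009
t 20.2 grasp [0.5218 0.1855 0.0472] tilt zz -0.0872 yz -0.0067 yaw 157.43 open 0.0087 F [ 8.7 -5.  -1.6] qv [-0.001 -0.001 -0.002  0.002  0.004 -0.001]
slide [  4.7   1.1 -29.2] spin -0.004
```

View pics/sc2.png

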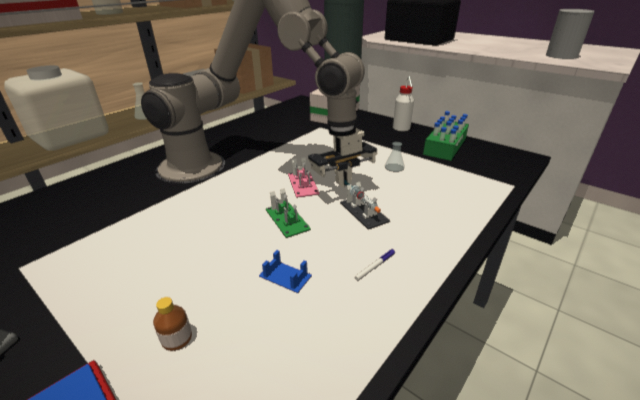

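```bash
python3 chk.py w18 | grep -E "^-(25|20|15|10|50|40)"; python3 shot.py w19; python3 mv.py 0.5486 .1732 .045 157.65; python3 -c "
from cell import job
print(job.hand_in())"
```

```text
-40 229 crest [55.7 57. ] jaw 0   y [-10.5  10.1]
-25 212 crest [55.7 56.9] jaw 69 [11.3 15.7] [-15.9 -11.2] y [-13.7  13.4]
-20 206 crest [55.7 56.7] jaw 373 [11.2 15.5] [-15.9 -11.3] y [-15.5  15.1]
-15 197 crest [55.6 56.8] jaw 369 [11.3 15.6] [-15.9 -11.3] y [-15.5  15.2]
-10 194 crest [55.7 56.8] jaw 120 [11.3 15.4] [-16.1 -11.4] y [-15.1  14.5]
[[ 0.0831 -0.3832 -0.9199  0.5234]
 [-0.0273 -0.9236  0.3823  0.185 ]
 [-0.9962 -0.0067 -0.0872  0.0282]
 [ 0.      0.      0.      1.    ]]
t 20.25 grasp [0.5218 0.1855 0.0471] tilt zz -0.087 yz -0.0066 yaw 157.43 open 0.0087 F [ 7.5 -4.2 -0.5] qv [-0.001 -0.001 -0.001  0.003  0.002  0.   ]
slide [  4.7   1.1 -29.2] spin -0.004
the job is handed in; nothing more can be done
None
```

I clipped the syringe into the dark-based holder, let go of the barrel, and drew the rod back until the piston face stood at the red ring. I handed in at about 20 s, still holding the rod with 40 N. The hand-in gives no verdict.

**Last checks**
- **Seating:** the barrel lies level, with its crest at about 56 mm as it should be when seated. The rear jaws are back at their shut width in the final view. The front clip was out of that view and was last measured shut just before the pull. The flange is between the rear clip and the end plate, resting on the plate, and the rod runs through the slot.
- **Piston:** the front face is about 0.3 mm short of the ring. The face itself was hidden behind the ring, so I took this from the piston's rear edge.
- **Hold:** the arm pose did not change over the last 0.15 s, against a pull of about 9 N.
- **Rod angle:** about 0.01 rad from the barrel axis in both directions, against the 0.07 rad limit.
- **Other objects:** flask, bottle, pen and the green and pink holders look unmoved in the last scene picture.

**Not ideal**
- **Tool tilt:** the tool drifted to about 5° off vertical during the run, roughly 1.6° of it while it held the rod. The rod stayed straight.
- **Press force:** when the syringe bottomed in the clips, the wrist read 41 N upward for one row (44 N in all). This went through the held syringe and not the gripper body, and I eased off at once.

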